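Turn the lens plates over in the flip nest and fit them on the studs

ROBOT

A 6-joint arm with a two-finger parallel gripper is mounted at the origin on the work surface. World frame = base frame: x ahead of the robot, y to its left, z up, the work surface at z = 0. Lengths are in m, angles in rad, forces in N, time in s.
With the tool pointing down it reaches from about 0.375 to 0.975 m from the base axis. Payload 3.8 kg.
Tool frame: the origin (TCP) lies at the very end of the fingers, on their centre line; the grasp point (between the pads) lies 19 mm behind it; z points along the fingers, y is the line along which they close (so a half turn about z gives the same grasp; the last joint's range is limited). The gripper opens to 85 mm and grips with 20 to 120 N. Pads are 22 mm wide; open, the fingers measure 114 mm over their backs; the gripper's body (76 mm by 85 mm) begins 54 mm behind the grasp point. The pads swing forward as they close: fully open they stand 13 mm farther back than shut.
Start: joints at [-1.235, 0.264, 1.604, -0, 1.274, -0.037], TCP at [0.246, -0.629, 0.231] pointing down, gripper open.
Joint ranges: [-2.63, 2.63], [-0.94, 2.18], [0.31, 2.57], [-1.31, 4.45], [0, 2.66], [-2.55, 2.55]. Speed limits (rad/s): [2.57, 2.57, 3.14, 3.14, 3.14, 3.14].

INTERFACE

Orientations are given as a rotation vector (axis times angle).
In Python, from workcell import monitor, viewer, job gives the robot as it stands. The module is installed in compiled form; this text tells all that it offers.
- The arm moves only by the tool step_arm, never from a script. Its argument "series" is one flat list of numbers, 4 for each row, row after row: the shift along the tool's x, y, z in m, then the turn about the tool's z in rad. A call has 1 to 8 rows; each row is the pose to reach, as a shift and turn from the pose commanded when the call began, along the tool's axes at that moment; what a row does not reach only later rows make up. A row lasts 1/8 s, in which the tool goes at most 62.5 mm and 10.7 degrees, less where a joint would pass 70% of its speed; a pose out of reach is approached as far as the arm can. A call with a gripper value outside its range is refused whole. "gripper" is the opening, from 0 (shut) to 1 (fully open), set as the call begins (left out, the last holds). The fingers move at their own pace and stop on an object; "newtons" is the grip in N (left out, the last holds). Time passes only in rows, so rows that repeat a pose let the fingers close. It gives the time, the measured TCP pose, the force, the opening and the grip force at its end, in the units of the state.
- monitor.read_state(): the state, without advancing time (a new reading comes with each control period).
- viewer.read_camera(name): name is "scene" or "top"; returns a dict with "image" (400x640x3 uint8, red, green, blue), "intrinsics" (3x3 intrinsics, pixels), "distortion" ([k1, k2, p1, p2, k3] as OpenCV has them; the pictures are not rectified), "T" (4x4, takes a point from camera to world coordinates). Camera axes: x right, y up, looking along -z (the intrinsics and any distortion apply to the point x, -y, -z); pixel columns grow to the right and rows downward; lengths in m; the calibration is good to about 2 mm. A picture is of the moment at which its call begins. There is no depth.
- job.finish_job(): hands the job in; it is judged then, once.
Trained networks look in a picture, given as the dict that the camera call returned (one of the last four; its "shot" number tells which), for a name from the list of things; names that differ only in an ending like _2 or _b are one class to them, and where a whole thing is asked for, a point or a joint stands for the part that bears it (a point fixed in the world has none). Each returns a list of dicts, best first, with "score" (0 to 1); they miss things now and then, are a little off and sometimes report something else, mostly with a low value. They report only what shows in the picture. A call takes as long as a camera call. They do not tell look-alikes from the thing itself.
- viewer.boxes_of(picture, label): "extent" ([centre column, centre row, width, height] in pixels, round what is visible of it).
- viewer.spot_point(picture, label): "point" ([column, row] in pixels: a listed point, or the origin of a listed thing).
The state is a dict: "time": time; "q": joint angles; "joint_vel": joint speeds; "joint_torque": joint torques, N m; "tool_pos": TCP position; "tcp_rot": TCP orientation; "wrist_force": force on the tool from outside, world axes, zero at the start; "torque": the same for the moment, N m; "width": opening from 0.0 (shut) to 1.0 (fully open); "grip_force": force on a finger pad.
Only numpy, scipy, OpenCV 4.12 (cv2) and the standard library are available. Lean on these libraries where they do the work, as an engineer would, in place of code of your own. Each camera call takes 0.05 s, during which the arm holds its last target. There are 200 camera calls.

TASK

Load every lens plate lying on the black mat, lens boss up, into the nests of the fixture's loading leaf, fold the empty leaf over them, swing the closed pair right over so that all the plates are turned together, and open the loading leaf back flat again. Then take each turned plate out and lower it, boss down, over a pair of studs of the stud rail until it lies flat and fully home, one plate per pair. Leave the other things on the bench where they are.

Things in the scene. Friction and masses are not known exactly. Their poses are not given: they have to be found in the camera images.
- plate0: lens plate, bare aluminium, 54 (x) x 36 (y) x 10 mm (z), 70 g, with a round boss 18 mm wide, 12 mm high amid one face. Origin: centre of the flat face; z points to the boss side. Through holes 8.5 mm wide at (x, y) = (-19, -7), (19, 7) mm: it fits the studs only boss down, either way round. Starts flat on the mat (2 mm thick), boss up. Two or three plates are there.
- plate1: lens plate, bare aluminium, 54 (x) x 36 (y) x 10 mm (z), 70 g, with a round boss 18 mm wide, 12 mm high amid one face. Origin: centre of the flat face; z points to the boss side. Through holes 8.5 mm wide at (x, y) = (-19, -7), (19, 7) mm: it fits the studs only boss down, either way round. Starts flat on the mat (2 mm thick), boss up. Two or three plates are there.
- plate2: lens plate, bare aluminium, 54 (x) x 36 (y) x 10 mm (z), 70 g, with a round boss 18 mm wide, 12 mm high amid one face. Origin: centre of the flat face; z points to the boss side. Through holes 8.5 mm wide at (x, y) = (-19, -7), (19, 7) mm: it fits the studs only boss down, either way round. Starts flat on the mat (2 mm thick), boss up. Two or three plates are there.
- load_leaf (a joint): loading leaf of the turnover fixture. Rad: 0 = flat open, 3.14 = folded over onto the other side. Stiff friction hinge, 0.35 N m: stays where left. The leaves meet when the two angles add up to 3.14; from there one pushes the other along. Starts at 0, lying on hinge_mid's +y side; turns about its +x axis.
- take_leaf (a joint): taking leaf of the turnover fixture. Rad: 0 = flat open, 3.14 = folded over onto the other side. Stiff friction hinge, 0.35 N m: stays where left. The leaves meet when the two angles add up to 3.14; from there one pushes the other along. Starts empty, at 0 to 0.9; at 0 it lies on hinge_mid's -y side; turns about its -x axis.
- hinge_mid (a point): middle of the fixture's hinge line, 45 mm above the bench; x along the hinge line (roughly world x), y towards the loading leaf lying open, z up. The fixture is fixed: base plate 215 x 215 x 12 mm, two equal leaves of about 203 (along the hinge) x 72 mm, each with three nests in a row.
- load_bar (a point): middle of the loading leaf's handle: a round steel bar 12 mm thick, parallel to the hinge line, 150 mm from it, -47 mm along hinge_mid's x, level with the hinge line when the leaf is flat; 48 mm clear between its two arms and 50 mm clear to the leaf's edge. A gripper closing square to the bar can lead it round; it turns between the fingers.
- load_nest0 (a point): nest 0 of the loading leaf: centre of the plane a plate rests on. Axes turn with the leaf: x along the hinge (plate's long side), y away from the hinge, z out of the leaf (up when flat). White fences 5 mm high at the ends and corners, 1.5 mm play all round; amid each long side a gap 41 mm long, 18 mm deep for fingers.
- load_nest1 (a point): nest 1 of the loading leaf: centre of the plane a plate rests on. Axes turn with the leaf: x along the hinge (plate's long side), y away from the hinge, z out of the leaf (up when flat). Nests are 65 mm apart, 60 mm from the hinge line. Closed, the leaves leave 12 mm for the 10 mm plate.
- load_nest2 (a point): nest 2 of the loading leaf: centre of the plane a plate rests on. Axes turn with the leaf: x along the hinge (plate's long side), y away from the hinge, z out of the leaf (up when flat). A plate's origin lies on this point when loaded boss up, and 10 mm out along z when it lies here turned over.
- take_bar (a point): middle of the taking leaf's handle: a round steel bar 12 mm thick, parallel to the hinge line, 150 mm from it, +47 mm along hinge_mid's x, level with the hinge line when the leaf is flat; 48 mm clear between its two arms and 50 mm clear to the leaf's edge. A gripper closing square to the bar can lead it round; it turns between the fingers.
- take_nest0 (a point): nest 0 of the taking leaf: centre of the plane a plate rests on. Axes turn with the leaf: x along the hinge (plate's long side), y away from the hinge, z out of the leaf (up when flat). White fences 5 mm high at the ends and corners, 1.5 mm play all round; amid each long side a gap 41 mm long, 18 mm deep for fingers.
- take_nest1 (a point): nest 1 of the taking leaf: centre of the plane a plate rests on. Axes turn with the leaf: x along the hinge (plate's long side), y away from the hinge, z out of the leaf (up when flat). Nests are 65 mm apart, 60 mm from the hinge line. Closed, the leaves leave 12 mm for the 10 mm plate.
- take_nest2 (a point): nest 2 of the taking leaf: centre of the plane a plate rests on. Axes turn with the leaf: x along the hinge (plate's long side), y away from the hinge, z out of the leaf (up when flat). A plate's origin lies on this point when loaded boss up, and 10 mm out along z when it lies here turned over.
- seat0 (a point): centre between two studs on the stud rail (fixed, 205 x 60 mm), in the seat plane 28 mm above the bench; x along the rail and the plate's long side. Three pairs, 66 mm apart along x. Studs 6 mm thick, pointed, 14 mm high, at (x, y) = (-19, 7), (19, -7) mm. The gap between the seat blocks, 28 mm wide, 18 mm deep, takes the boss and is open at the long sides for fingers.
- seat1 (a point): centre between two studs on the stud rail (fixed, 205 x 60 mm), in the seat plane 28 mm above the bench; x along the rail and the plate's long side. Three pairs, 66 mm apart along x. Studs 6 mm thick, pointed, 14 mm high, at (x, y) = (-19, 7), (19, -7) mm. The gap between the seat blocks, 28 mm wide, 18 mm deep, takes the boss and is open at the long sides for fingers.
- seat2 (a point): centre between two studs on the stud rail (fixed, 205 x 60 mm), in the seat plane 28 mm above the bench; x along the rail and the plate's long side. Three pairs, 66 mm apart along x. Studs 6 mm thick, pointed, 14 mm high, at (x, y) = (-19, 7), (19, -7) mm. The gap between the seat blocks, 28 mm wide, 18 mm deep, takes the boss and is open at the long sides for fingers.
Things that resemble listed ones, but are neither listed nor needed, are in the scene too. What is shaped like the plate0 but orange or turquoise is not meant. What is shaped like the part that bears seat0 but turquoise is not meant.

How it is judged:
On the way, in this order (a step that is already met when the one before it is completed fails the run):
1. every plate lies in a nest of the loading leaf, boss up, that leaf flat open (((x of plate0 in the frame of load_nest0 between -0.005 and 0.005 m and y of plate0 in the frame of load_nest0 between -0.005 and 0.005 m and z of plate0 in the frame of load_nest0 between -0.004 and 0.005 m) or (x of plate0 in the frame of load_nest1 between -0.005 and 0.005 m and y of plate0 in the frame of load_nest1 between -0.005 and 0.005 m and z of plate0 in the frame of load_nest1 between -0.004 and 0.005 m) or (x of plate0 in the frame of load_nest2 between -0.005 and 0.005 m and y of plate0 in the frame of load_nest2 between -0.005 and 0.005 m and z of plate0 in the frame of load_nest2 between -0.004 and 0.005 m)) and angle between the x axis of each of plate0, plate1, plate2 and the x axis of load_nest0, either way round below 0.12 rad and ((x of plate1 in the frame of load_nest0 between -0.005 and 0.005 m and y of plate1 in the frame of load_nest0 between -0.005 and 0.005 m and z of plate1 in the frame of load_nest0 between -0.004 and 0.005 m) or (x of plate1 in the frame of load_nest1 between -0.005 and 0.005 m and y of plate1 in the frame of load_nest1 between -0.005 and 0.005 m and z of plate1 in the frame of load_nest1 between -0.004 and 0.005 m) or (x of plate1 in the frame of load_nest2 between -0.005 and 0.005 m and y of plate1 in the frame of load_nest2 between -0.005 and 0.005 m and z of plate1 in the frame of load_nest2 between -0.004 and 0.005 m)) and ((x of plate2 in the frame of load_nest0 between -0.005 and 0.005 m and y of plate2 in the frame of load_nest0 between -0.005 and 0.005 m and z of plate2 in the frame of load_nest0 between -0.004 and 0.005 m) or (x of plate2 in the frame of load_nest1 between -0.005 and 0.005 m and y of plate2 in the frame of load_nest1 between -0.005 and 0.005 m and z of plate2 in the frame of load_nest1 between -0.004 and 0.005 m) or (x of plate2 in the frame of load_nest2 between -0.005 and 0.005 m and y of plate2 in the frame of load_nest2 between -0.005 and 0.005 m and z of plate2 in the frame of load_nest2 between -0.004 and 0.005 m)) and value of joint load_leaf below 0.15 rad), for 0.2 s.
2. the taking leaf is folded over onto the loading leaf with the plates between (value of joint take_leaf above 2.9 rad and value of joint load_leaf below 0.15 rad and angle between each of plate0, plate1, plate2's own z axis and vertical below 0.15 rad), for 0.2 s.
3. the closed pair is swung right over: loading leaf on top, every plate turned over in the taking leaf's nests (value of joint load_leaf above 2.9 rad and value of joint take_leaf below 0.15 rad and angle between each of plate0, plate1, plate2's own z axis and vertical above 3 rad and ((x of plate0 in the frame of take_nest0 between -0.005 and 0.005 m and y of plate0 in the frame of take_nest0 between -0.005 and 0.005 m and z of plate0 in the frame of take_nest0 between 0.006 and 0.015 m) or (x of plate0 in the frame of take_nest1 between -0.005 and 0.005 m and y of plate0 in the frame of take_nest1 between -0.005 and 0.005 m and z of plate0 in the frame of take_nest1 between 0.006 and 0.015 m) or (x of plate0 in the frame of take_nest2 between -0.005 and 0.005 m and y of plate0 in the frame of take_nest2 between -0.005 and 0.005 m and z of plate0 in the frame of take_nest2 between 0.006 and 0.015 m)) and angle between the x axis of each of plate0, plate1, plate2 and the x axis of take_nest0, either way round below 0.12 rad and ((x of plate1 in the frame of take_nest0 between -0.005 and 0.005 m and y of plate1 in the frame of take_nest0 between -0.005 and 0.005 m and z of plate1 in the frame of take_nest0 between 0.006 and 0.015 m) or (x of plate1 in the frame of take_nest1 between -0.005 and 0.005 m and y of plate1 in the frame of take_nest1 between -0.005 and 0.005 m and z of plate1 in the frame of take_nest1 between 0.006 and 0.015 m) or (x of plate1 in the frame of take_nest2 between -0.005 and 0.005 m and y of plate1 in the frame of take_nest2 between -0.005 and 0.005 m and z of plate1 in the frame of take_nest2 between 0.006 and 0.015 m)) and ((x of plate2 in the frame of take_nest0 between -0.005 and 0.005 m and y of plate2 in the frame of take_nest0 between -0.005 and 0.005 m and z of plate2 in the frame of take_nest0 between 0.006 and 0.015 m) or (x of plate2 in the frame of take_nest1 between -0.005 and 0.005 m and y of plate2 in the frame of take_nest1 between -0.005 and 0.005 m and z of plate2 in the frame of take_nest1 between 0.006 and 0.015 m) or (x of plate2 in the frame of take_nest2 between -0.005 and 0.005 m and y of plate2 in the frame of take_nest2 between -0.005 and 0.005 m and z of plate2 in the frame of take_nest2 between 0.006 and 0.015 m))), for 0.2 s.
4. the loading leaf is back open and the plates are still boss down (value of joint load_leaf below 0.25 rad and angle between each of plate0, plate1, plate2's own z axis and vertical above 2.6 rad), for 0.2 s.
At the end, for the whole second after the job is handed in: Every plate present lies boss down on a stud pair of its own: its flat-face centre 7 to 13 mm above the seat point (10 mm when home) and within 4 mm of it sideways, level within 8 degrees, at rest and released; the loading leaf is open within 0.25 rad of flat ((((x of plate0 in the frame of seat0 between -0.004 and 0.004 m and y of plate0 in the frame of seat0 between -0.004 and 0.004 m and z of plate0 in the frame of seat0 between 0.007 and 0.013 m) and angle between the x axis of plate0 and the x axis of seat0, either way round below 0.15 rad) or ((x of plate0 in the frame of seat1 between -0.004 and 0.004 m and y of plate0 in the frame of seat1 between -0.004 and 0.004 m and z of plate0 in the frame of seat1 between 0.007 and 0.013 m) and angle between the x axis of plate0 and the x axis of seat1, either way round below 0.15 rad) or ((x of plate0 in the frame of seat2 between -0.004 and 0.004 m and y of plate0 in the frame of seat2 between -0.004 and 0.004 m and z of plate0 in the frame of seat2 between 0.007 and 0.013 m) and angle between the x axis of plate0 and the x axis of seat2, either way round below 0.15 rad)) and angle between each of plate0, plate1, plate2's own z axis and vertical above 3 rad and linear speed of each of plate0, plate1, plate2 below 0.02 m/s and contact force between each of plate0, plate1, plate2 and the fingers below 0.1 N and (((x of plate1 in the frame of seat0 between -0.004 and 0.004 m and y of plate1 in the frame of seat0 between -0.004 and 0.004 m and z of plate1 in the frame of seat0 between 0.007 and 0.013 m) and angle between the x axis of plate1 and the x axis of seat0, either way round below 0.15 rad) or ((x of plate1 in the frame of seat1 between -0.004 and 0.004 m and y of plate1 in the frame of seat1 between -0.004 and 0.004 m and z of plate1 in the frame of seat1 between 0.007 and 0.013 m) and angle between the x axis of plate1 and the x axis of seat1, either way round below 0.15 rad) or ((x of plate1 in the frame of seat2 between -0.004 and 0.004 m and y of plate1 in the frame of seat2 between -0.004 and 0.004 m and z of plate1 in the frame of seat2 between 0.007 and 0.013 m) and angle between the x axis of plate1 and the x axis of seat2, either way round below 0.15 rad)) and (((x of plate2 in the frame of seat0 between -0.004 and 0.004 m and y of plate2 in the frame of seat0 between -0.004 and 0.004 m and z of plate2 in the frame of seat0 between 0.007 and 0.013 m) and angle between the x axis of plate2 and the x axis of seat0, either way round below 0.15 rad) or ((x of plate2 in the frame of seat1 between -0.004 and 0.004 m and y of plate2 in the frame of seat1 between -0.004 and 0.004 m and z of plate2 in the frame of seat1 between 0.007 and 0.013 m) and angle between the x axis of plate2 and the x axis of seat1, either way round below 0.15 rad) or ((x of plate2 in the frame of seat2 between -0.004 and 0.004 m and y of plate2 in the frame of seat2 between -0.004 and 0.004 m and z of plate2 in the frame of seat2 between 0.007 and 0.013 m) and angle between the x axis of plate2 and the x axis of seat2, either way round below 0.15 rad)) and value of joint load_leaf below 0.25 rad); the robot touches nothing.
It fails at once if another thing on the bench is shoved by more than 3 cm (distance of any of screwdriver, dish, jar, tweezers, wrench, gauge_weight from where it was at the start of the episode above 0.03 m).
It fails at once if a plate falls off the bench (height (world z) of any of plate0, plate1, plate2 below -0.05 m).
Of plate0, plate1, plate2 only 2 to 3 are there at a start; the rules pass over those that are not, and their reading is None.
At some moment in a run one of plate0, plate1, plate2 may be knocked a few centimetres aside while the robot is not near it.
Once in a run the grip may slacken for a moment while it holds something.
It also fails if it takes over 210 s, if anything falls off the work surface, if the arm or the gripper's body presses on something with over 40 N, if the wrist force passes 120 N, or if a joint passes its speed limit or range.

## Working session

There is one attempt and no reset: what is moved stays moved. The work goes in short steps, Python scripts to look and compute and a tool call to move; the robot and the scene stay as the last step left them, time stands still between calls to the robot, and variables do not carry over. Pictures are saved under pics/ and viewed, at most 17 in all, crops included, and the job is handed in when it is done.

Besides the shell and the picture viewer there is one more tool, called after "Emit:" in YAML: its name, and indented under it one key for each argument. step_arm: Moves the arm, as the interface text tells. Its arguments: {"type":"object","properties":{"series":{"type":"array"},"gripper":{"type":"number"},"newtons":{"type":"number"}},"required":["series"]}

```bash
mkdir -p pics
cat > h.py <<'E'
import numpy as np, cv2
from workcell import monitor, viewer, job
from scipy.spatial.transform import Rotation as R
def ray(p,uv):
    uv=np.array(uv,float).reshape(-1,1,2)
    n=cv2.undistortPoints(uv,np.array(p["intrinsics"]),np.array(p["distortion"])).reshape(-1,2)
    d=np.c_[n[:,0],-n[:,1],-np.ones(len(n))]
    T=np.array(p["T"]); return T[:3,3],d@T[:3,:3].T
def at(p,uv,z):
    o,d=ray(p,uv); return o+d*((z-o[2])/d[:,2])[:,None]
def proj(p,X):
    T=np.array(p["T"]); c=(np.atleast_2d(X)-T[:3,3])@T[:3,:3]
    c=c*[1,-1,-1]
    return cv2.projectPoints(c,np.zeros(3),np.zeros(3),np.array(p["intrinsics"]),np.array(p["distortion"]))[0].reshape(-1,2)
def tri(p,uv,q,vw):
    a,d=ray(p,uv);b,e=ray(q,vw);d=d[0];e=e[0]
    s=np.linalg.lstsq(np.c_[d,-e],b-a,rcond=None)[0]
    P,Q=a+s[0]*d,b+s[1]*e
    return (P+Q)/2,np.linalg.norm(P-Q)
def save(p,n,box=None,k=1):
    im=p["image"][:,:,::-1]
    if box: im=im[box[1]:box[3],box[0]:box[2]]
    cv2.imwrite("pics/"+n,cv2.resize(im,None,fx=k,fy=k,interpolation=cv2.INTER_CUBIC))
def st():
    s=monitor.read_state(); print("t",s["time"],"p",np.round(s["tool_pos"],4),"R",np.round(R.from_rotvec(s["tcp_rot"]).as_matrix(),3).tolist(),"F",np.round(s["wrist_force"],1),"w",s["width"],"g",s["grip_force"],"q",np.round(s["q"],2)); return s
E
python3 - <<'E'
from h import *
st()
P={n:viewer.read_camera(n) for n in("scene","top")}
for n,p in P.items():
    save(p,n+"0.png")
    print(n,np.round(p["T"],3).tolist())
    for l in ["plate0","hinge_mid","load_bar","take_bar","load_nest0","load_nest1","load_nest2","take_nest0","take_nest1","take_nest2","seat0","seat1","seat2"]:
        try:
            for d in viewer.spot_point(p,l)[:7]: 
                if d["score"]>.15: print(n,l,round(d["score"],2),np.round(d["point"],1))
        except Exception as e: print(l,e)
E
```

```text
t 0.0 p [ 0.2456 -0.6279  0.2299] R [[0.931, 0.364, -0.001], [0.364, -0.931, 0.002], [0.0, -0.002, -1.0]] F [-0.3  0.6  0.1] w 1.0008537657235554 g 0.0 q [-1.23  0.26  1.61 -0.    1.27 -0.04]
scene [[0.169, -0.605, 0.778, 1.689], [0.986, 0.105, -0.132, -0.233], [-0.002, 0.79, 0.614, 1.046], [0.0, 0.0, 0.0, 1.0]]
scene plate0 0.66 [405.4 212.2]
scene plate0 0.65 [403.8 178.8]
scene plate0 0.62 [366.7 191.2]
scene plate0 0.45 [413.4 193.5]
scene plate0 0.42 [428.9 222.6]
scene hinge_mid 0.67 [331.7 217.6]
scene hinge_mid 0.22 [404.9 209.9]
scene load_bar 0.89 [378.6 211.4]
scene take_bar 0.89 [281.6 221.9]
scene load_nest0 0.84 [351.1 207.9]
scene load_nest0 0.69 [352.6 236.3]
scene load_nest0 0.66 [350.1 222.4]
scene load_nest1 0.84 [351.1 207.9]
scene load_nest1 0.69 [352.6 236.3]
scene load_nest1 0.66 [350.1 222.4]
scene load_nest2 0.84 [351.1 207.9]
scene load_nest2 0.69 [352.6 236.3]
scene load_nest2 0.66 [350.1 222.4]
scene take_nest0 0.89 [313.  233.5]
scene take_nest0 0.8 [313.8 220.4]
scene take_nest0 0.75 [312.2 205.2]
scene take_nest0 0.58 [416.  194.1]
scene take_nest0 0.56
[... 1529 characters left out ...]
21.4 137.9]
top take_nest1 0.91 [315.8 196.2]
top take_nest1 0.83 [320.5 167.5]
top take_nest2 0.97 [321.4 137.9]
top take_nest2 0.91 [315.8 196.2]
top take_nest2 0.83 [320.5 167.5]
top seat0 0.92 [462.  304.3]
top seat0 0.86 [459.1 256.4]
top seat0 0.79 [460.7 279.2]
top seat0 0.78 [411.8 167.8]
top seat0 0.67 [409.4 221.2]
top seat0 0.6 [409.7 195.8]
top seat1 0.92 [462.  304.3]
top seat1 0.86 [459.1 256.4]
top seat1 0.79 [460.7 279.2]
top seat1 0.78 [411.8 167.8]
top seat1 0.67 [409.4 221.2]
top seat1 0.6 [409.7 195.8]
top seat2 0.92 [462.  304.3]
top seat2 0.86 [459.1 256.4]
top seat2 0.79 [460.7 279.2]
top seat2 0.78 [411.8 167.8]
top seat2 0.67 [409.4 221.2]
top seat2 0.6 [409.7 195.8]
```

View pics/scene0.png

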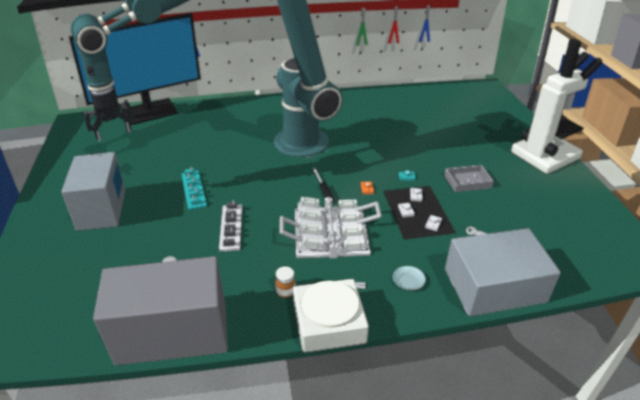

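View pics/top0.png

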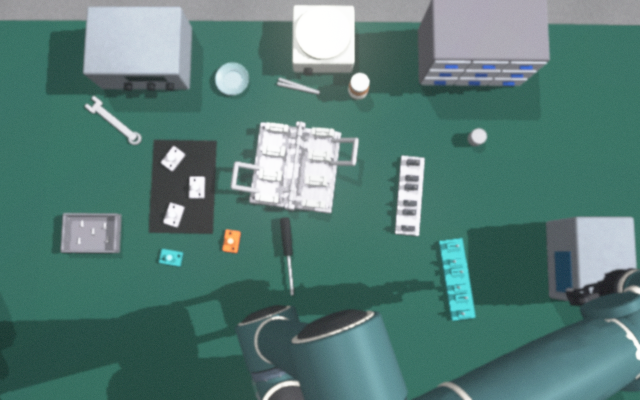

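The top view shows white plates at (173,158), (197,187) and (174,215) on the black mat. The orange plate at (231,241) and the turquoise one at (171,257) are look-alikes. The white rail is at (409,195), and its turquoise look-alike is at (457,280). I'll check my choice in a close crop.

Run:
```python
from h import *
p=viewer.read_camera("top"); q=viewer.read_camera("scene")
im=p["image"][:,:,::-1]
a=cv2.resize(im[120:240,145:265],None,fx=5,fy=5,interpolation=cv2.INTER_CUBIC)
cv2.imwrite("pics/c1.png",cv2.resize(im[110:250,140:300],None,fx=5,fy=4.2,interpolation=cv2.INTER_CUBIC))
cv2.imwrite("pics/c2.png",cv2.resize(im[115:245,240:430],None,fx=4.2,fy=4.2,interpolation=cv2.INTER_CUBIC))
for l,z in [("plate0",.002),("hinge_mid",.045),("load_bar",.045),("take_bar",.045),("load_nest0",.039),("take_nest0",.039),("seat0",.028)]:
    D=[d for d in viewer.spot_point(p,l) if d["score"]>.5]
    E=[d for d in viewer.spot_point(q,l) if d["score"]>.4]
    for d in D:
        X=at(p,d["point"],z)[0]
        b=min(E,key=lambda e:tri(p,d["point"],q,e["point"])[1])
        t=tri(p,d["point"],q,b["point"])
        print(l,round(d["score"],2),np.round(d["point"],1),np.round(X[:2],4),"tri",np.round(t[0],4),round(t[1],4))
# plates on mat
hsv=cv2.cvtColor(im,cv2.COLOR_BGR2HSV)
m=((hsv[...,2]>120)&(hsv[...,1]<60)).astype(np.uint8)
n,lab,s,c=cv2.connectedComponentsWithStats(m)
for i in range(1,n):
    if s[i,4]>60 and 140<c[i,0]<430 and 110<c[i,1]<260:
        pts=np.argwhere(lab==i)[:,::-1].astype(np.float32)
        w=at(p,pts,.012)[:,:2]
        r=cv2.minAreaRect((w*1000).astype(np.float32))
        print(np.round(c[i],1),s[i,4],[np.round(v,1) for v in r])
```

```text
plate0 0.81 [172.8 260.1] [0.2908 0.3278] tri [ 0.2905  0.3311 -0.0127] 0.0015
plate0 0.66 [198.3 187.8] [0.4812 0.2673] tri [0.4807 0.2658 0.0041] 0.0021
plate0 0.61 [172.4 158.9] [0.5584 0.339 ] tri [ 0.5585  0.3367 -0.0041] 0.0079
plate0 0.59 [229.8 241.9] [0.3392 0.1803] tri [ 3.381e-01  1.736e-01 -2.000e-04] 0.0142
plate0 0.54 [171.5 217.6] [0.4017 0.3354] tri [0.4007 0.3308 0.007 ] 0.0062
load_bar 0.86 [237.  176.7] [0.5051 0.159 ] tri [0.5063 0.1614 0.0386] 0.0028
load_bar 0.68 [295.2 165.5] [0.5353 0.0099] tri [0.5473 0.0759 0.0827] 0.1396
take_bar 0.64 [354.6 147.2] [ 0.5844 -0.1431] tri [ 0.5769 -0.1403  0.0802] 0.0001
load_nest0 0.97 [276.9 139.9] [0.6034 0.0585] tri [0.596  0.0548 0.0708] 0.0025
load_nest0 0.81 [267.6 188.8] [0.4751 0.0804] tri [ 0.4836  0.0849 -0.0295] 0.0039
load_nest0 0.69 [271.8 159.9] [0.5506 0.0709] tri [0.5579 0.0758 0.0012] 0.0033
take_nest0 0.95 [316.2 196.2] [ 0.4568 -0.0447] tri [ 0.469  -0.0424 -0.0641] 0.0049
take_nest0 0.88 [317.7 169.1] [ 0.5273 -0.0481] tri [ 0.5346 -0.0493 -0.0048] 0.0021
take_nest0 0.71 [355.4 147.4] [ 0.5851 -0.1456] tr
[... 309 characters left out ...]
5404 -0.3023] tri [ 0.5307 -0.2903  0.0828] 0.0025
seat0 0.74 [457.1 256.8] [ 0.3044 -0.4067] tri [ 0.3049 -0.4064  0.0085] 0.0111
seat0 0.69 [408.6 218.9] [ 0.4009 -0.2835] tri [ 0.4087 -0.3023 -0.08  ] 0.0017
seat0 0.69 [461.4 277.7] [ 0.2515 -0.4166] tri [ 0.2526 -0.4104  0.0592] 0.0051
[295.2 166.2] 7694 [array([544. ,  13.8]), array([319.5, 238. ]), np.float64(80.1)]
[172.7 158.1] 361 [array([558.7, 335.6]), array([43.9, 59.5]), np.float64(54.0)]
[409.7 195.8] 1800 [array([ 465., -290.]), array([ 65.3, 211.1]), np.float64(84.8)]
[196.6 186.9] 370 [array([482.1, 269. ]), array([58.3, 42.6]), np.float64(0.4)]
[173.6 214.4] 374 [array([409.2, 327.7]), array([43.5, 59.4]), np.float64(73.5)]
```

View pics/c1.png

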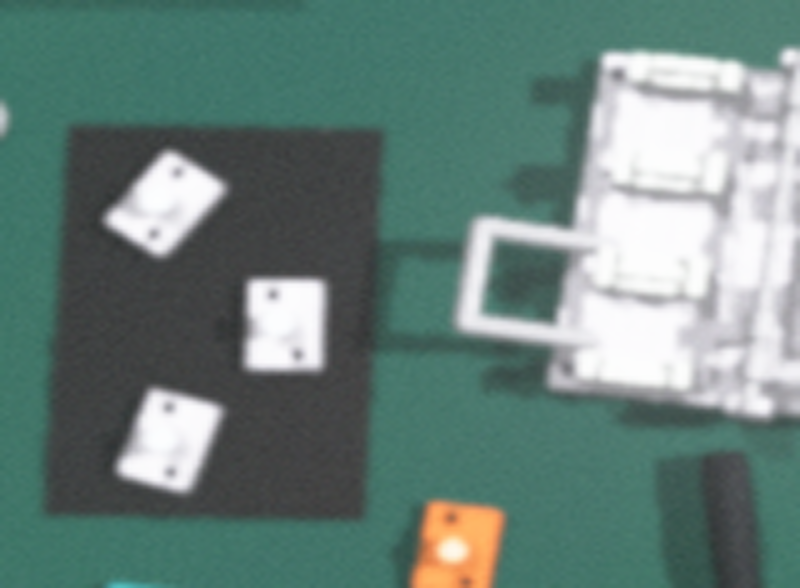

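View pics/c2.png

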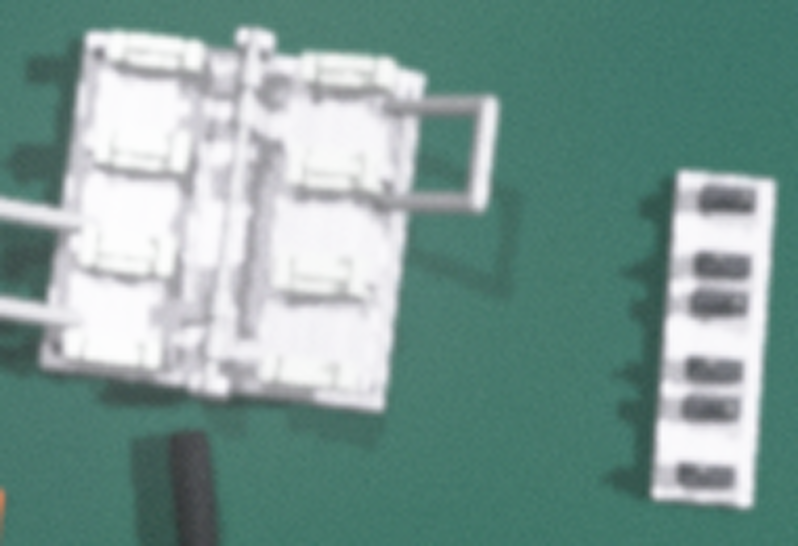

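The crops show three bare plates, each with a boss and two holes, on the mat. The rail's dark seat blocks come in pairs, midway at crop rows 232, 336 and 442. The taking leaf looks slightly raised, because its bar's shadow is offset. Next I'll fit silhouettes in both cameras.

```bash
cat > fit.py <<'E'
from h import *
from scipy.optimize import minimize
S=6
def box(x0,x1,y0,y1,z0,z1): return np.array([[x,y,z] for x in(x0,x1) for y in(y0,y1) for z in(z0,z1)],float)
def cyl(r,z0,z1,cx=0,cy=0): 
    a=np.linspace(0,2*np.pi,24,endpoint=False); return np.array([[cx+r*np.cos(t),cy+r*np.sin(t),z] for t in a for z in(z0,z1)])
def rz(P,x,y,a): c,s=np.cos(a),np.sin(a); return np.c_[c*P[:,0]-s*P[:,1]+x,s*P[:,0]+c*P[:,1]+y,P[:,2]]
PLATE=[box(-.027,.027,-.018,.018,.002,.012),cyl(.009,.012,.024)]
RAIL=[box(-.1025,.1025,-.03,.03,0,.010)]+[box(s*.066+k*.021-.007,s*.066+k*.021+.007,-.014,.014,.01,.028) for s in(-1,0,1) for k in(-1,1)]
def leafparts(side,th):
    sx=-1 if side>0 else 1
    P=[box(-.1015,.1015,.024,.096,-.012,-.002),box(sx*.047-.03,sx*.047+.03,.144,.156,-.006,.006)]
    P+=[box(sx*.047+k*.03-.005,sx*.047+k*.03+.005,.09,.156,-.006,.006) for k in(-1,1)]
    out=[]
    for p in P:
        y=p[:,1]*np.cos(th)-p[:,2]*np.sin(th); z=p[:,1]*np.sin(th)+p[:,2]*np.cos(th)
        out.append(np.c_[p[:,0],side*y,z+.045])
    return out
def fixture(th): return [box(-.1075,.1075,-.1075,.1075,0,.012),box(-.105,.105,-.006,.006,.012,.05)]+leafparts(1,0)+leafparts(-1,th)
def render(p,parts,roi):
    x0,y0,x1,y1=roi; m=np.zeros(((y1-y0)*S,(x1-x0)*S),np.uint8)
    for P in parts:
        uv=(proj(p,P)-[x0-.5,y0-.5])*S-.5
        cv2.fillConvexPoly(m,cv2.convexHull(np.round(uv*16).astype(np.int32)),255,shift=4)
    m=cv2.GaussianBlur(m,(0,0),S*.6)
    return cv2.resize(m,(x1-x0,y1-y0),interpolation=cv2.INTER_AREA)/255.
def roi_of(p,c,r):
    u=proj(p,np.array([[c[0]+a*r,c[1]+b*r,z] for a in(-1,1) for b in(-1,1) for z in(0,.06)]))
    lo=np.maximum(u.min(0).astype(int),0);hi=np.minimum(u.max(0).astype(int)+1,[640,400]); return (*lo,*hi)
def soft(p,roi,bgv=None,fill=True):
    im=p["image"][roi[1]:roi[3],roi[0]:roi[2]].astype(np.float32)
    g=im[...,0]   # red: low on green bench and mat, high on white
    return g
def fit(ps,model,x0,r,scale):
    data=[]
    for p in ps:
        roi=roi_of(p,x0,r); data.append((p,roi,soft(p,roi)))
    def cost(v):
        c=0
        for p,roi,g in data:
            m=render(p,model(v),roi)
            # best affine gain bg/fg
            A=np.c_[m.ravel(),np.ones(m.size)]
            y=np.minimum(g,170).ravel()
            k=np.linalg.lstsq(A,y,rcond=None)[0]
            c+=np.mean((A@k-y)**2)/np.var(y)
        return c
    x0=np.array(x0,float); n=len(x0)
    sim=np.vstack([x0]+[x0+np.eye(n)[i]*scale[i] for i in range(n)])
    o=minimize(cost,x0,method="Nelder-Mead",options=dict(initial_simplex=sim,xatol=1e-4,fatol=1e-6,maxiter=250))
    return o.x,o.fun/len(ps)
mplate=lambda v:[rz(P,*v[:3]) for P in PLATE]
mrail=lambda v:[rz(P,*v[:3]) for P in RAIL]
mfix=lambda v:[rz(P,*v[:3]) for P in fixture(v[3])]
E
python3 - <<'E'
from fit import *
p=viewer.read_camera("top"); q=viewer.read_camera("scene")
def go(n,m,x,r,s):
    for nm,ps in (("top",[p]),("scn",[q]),("both",[p,q])):
        v,f=fit(ps,m,x,r,s); print(n,nm,np.round(v,4),round(f,4))
go("P0",mplate,[.558,.336,-.65],.05,[.006,.006,.15])
go("P1",mplate,[.482,.268,0],.05,[.006,.006,.15])
go("P2",mplate,[.409,.328,-.29],.05,[.006,.006,.15])
go("rail",lambda v:mrail(v)[:1],[.465,-.29,-.09],.13,[.006,.006,.05])
go("fix",mfix,[.545,.01,-.09,.1],.19,[.006,.006,.05,.15])
st()
E
```

```text
P0 top [ 0.5593  0.3371 -0.6151] 0.1086
P0 scn [ 0.5573  0.3334 -0.6346] 0.2435
P0 both [ 0.5584  0.3351 -0.6365] 0.2015
P1 top [0.4834 0.2708 0.032 ] 0.2509
P1 scn [0.4785 0.267  0.0191] 0.5542
P1 both [0.4822 0.2695 0.0161] 0.4236
P2 top [ 0.4098  0.3287 -0.2832] 0.1803
P2 scn [ 0.4063  0.3261 -0.2565] 0.3191
P2 both [ 0.4085  0.3275 -0.2766] 0.2694
rail top [ 0.4659 -0.2913 -0.0875] 0.1238
rail scn [ 0.466  -0.2956 -0.0902] 0.304
rail both [ 0.4655 -0.2931 -0.0909] 0.2331
fix top [ 0.5386  0.0109 -0.1179  0.196 ] 0.1286
fix scn [ 0.5375  0.0073 -0.1327  0.1738] 0.3929
fix both [ 0.5384  0.0097 -0.1203  0.1878] 0.2672
t 2.3 p [ 0.2458 -0.6286  0.2313] R [[0.931, 0.364, -0.0], [0.364, -0.931, 0.0], [0.0, -0.0, -1.0]] F [-0.3  0.4 -0.1] w 0.9965169736708231 g 0.0 q [-1.23  0.26  1.6   0.    1.27 -0.04]
```

```bash
cat > plan.py <<'E'
import json,sys,numpy as np
# usage: plan(targets) ; target=(x,y,z,psi,n) n rows interpolated (n=0: auto, repeated final pose + settle)
F="cmd.json"
def load():
    try: return json.load(open(F))
    except Exception: return [.246,-.629,.231,.3729]
def plan(ts):
    c=np.array(load())
    for t in ts:
        t=list(t); n=t[4] if len(t)>4 else 0
        for i in range(4):
            if t[i] is None: t[i]=c[i]
        d=np.array(t[:4])-c
        cs,sn=np.cos(c[3]),np.sin(c[3])
        v=np.round([cs*d[0]+sn*d[1],sn*d[0]-cs*d[1],-d[2],-d[3]],4)
        v[:3]=np.round(v[:3]*2000)/2000
        v[3]=round(v[3],3)
        need=max(np.ceil(np.linalg.norm(v[:3])/.055),np.ceil(abs(v[3])/.18))
        print("shift",v.tolist(),"rows>=",int(need)+1)
        if n: print(" ",[float(f"{a:.4f}") for k in range(1,n+1) for a in v*k/n])
        c=c+[cs*v[0]+sn*v[1],sn*v[0]-cs*v[1],-v[2],-v[3]]
    json.dump(c.tolist(),open(F,"w")); print("cmd",np.round(c,4))
E
python3 - <<'E'
from plan import *
plan([(.50,-.15,.25,1.7),(.4085,.3275,.09,2.865),(.4085,.3275,.0045,2.865)])
E
```

```text
shift [0.411, -0.3535, -0.019, -1.327] rows>= 11
shift [0.4855, -0.029, 0.16, -1.165] rows>= 11
shift [0.0, -0.0, 0.0855, -0.0] rows>= 3
cmd [0.4087 0.3277 0.0045 2.8649]
```

```bash
rm cmd.json
python3 - <<'E'
from plan import *
plan([(.37,-.39,.25,1.0),(.50,-.15,.25,1.7),(.47,.10,.2,2.4),(.4085,.3275,.09,2.865)])
E
```

```text
shift [0.2025, -0.1775, -0.019, -0.627] rows>= 6
shift [0.272, -0.02, -0.0, -0.7] rows>= 6
shift [0.252, 0.0025, 0.05, -0.7] rows>= 6
shift [0.199, 0.126, 0.11, -0.465] rows>= 6
cmd [0.4085 0.3273 0.09   2.8649]
```

Emit:
step_arm:
  series: [0.2025, -0.1775, -0.019, -0.627, 0.2025, -0.1775, -0.019, -0.627, 0.2025, -0.1775, -0.019, -0.627, 0.2025, -0.1775, -0.019, -0.627, 0.2025, -0.1775, -0.019, -0.627, 0.2025, -0.1775, -0.019, -0.627, 0.2025, -0.1775, -0.019, -0.627]
  gripper: 0.7
  newtons: 50

```text
time: 3.18
tool_pos: [0.3694, -0.3907, 0.2503]
tcp_rot: [2.757, 1.505, -0.001]
wrist_force: [0.1, -0.5, 0.2]
width: 0.7
grip_force: 0.0
```

Emit:
step_arm:
  series: [0.272, -0.02, 0, -0.7, 0.272, -0.02, 0, -0.7, 0.272, -0.02, 0, -0.7, 0.272, -0.02, 0, -0.7, 0.272, -0.02, 0, -0.7, 0.272, -0.02, 0, -0.7, 0.272, -0.02, 0, -0.7]

```text
time: 4.05
tool_pos: [0.4997, -0.1515, 0.25]
tcp_rot: [-2.075, -2.358, 0.001]
wrist_force: [-0.5, -1.0, 0.6]
width: 0.7
grip_force: 0.0
```

Emit:
step_arm:
  series: [0.252, 0.0025, 0.05, -0.7, 0.252, 0.0025, 0.05, -0.7, 0.252, 0.0025, 0.05, -0.7, 0.252, 0.0025, 0.05, -0.7, 0.252, 0.0025, 0.05, -0.7, 0.252, 0.0025, 0.05, -0.7, 0.252, 0.0025, 0.05, -0.7]

```text
time: 4.92
tool_pos: [0.4708, 0.0985, 0.2007]
tcp_rot: [1.143, 2.925, -0.0]
wrist_force: [-0.5, -0.2, 0.2]
width: 0.696
grip_force: 0.0
```

Emit:
step_arm:
  series: [0.199, 0.126, 0.11, -0.465, 0.199, 0.126, 0.11, -0.465, 0.199, 0.126, 0.11, -0.465, 0.199, 0.126, 0.11, -0.465, 0.199, 0.126, 0.11, -0.465, 0.199, 0.126, 0.11, -0.465, 0.199, 0.126, 0.11, -0.465, 0.199, 0.126, 0.11, -0.465]

```text
time: 5.92
tool_pos: [0.4097, 0.3267, 0.0913]
tcp_rot: [0.437, 3.11, 0.002]
wrist_force: [-0.2, 0.2, 0.5]
width: 0.701
grip_force: 0.0
```

Run:
```python
from fit import *
s=st()
p=viewer.read_camera("top"); q=viewer.read_camera("scene")
save(p,"t1.png",(140,110,300,250),4)
st()
```

```text
t 5.925 p [0.4097 0.3267 0.0913] R [[-0.961, 0.275, 0.001], [0.275, 0.961, 0.001], [-0.001, 0.001, -1.0]] F [-0.2  0.2  0.5] w 0.7010277410943445 g 0.0 q [ 0.63  0.11  2.06 -0.    0.97 -0.67]
t 6.025 p [0.4093 0.3269 0.091 ] R [[-0.961, 0.275, 0.001], [0.275, 0.961, 0.001], [-0.001, 0.001, -1.0]] F [ 0.3 -0.5  1. ] w 0.6969537017498285 g 0.0 q [ 0.63  0.11  2.06 -0.    0.97 -0.67]
```

View pics/t1.png

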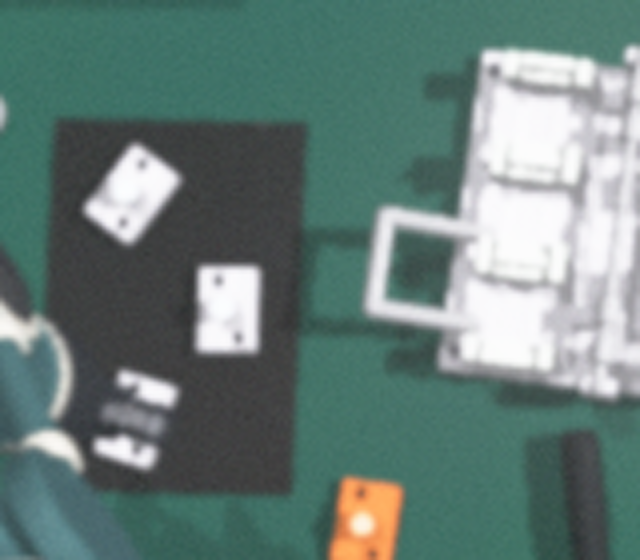

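The plate ends show evenly on both sides of the gripper, at crop (147,388) and (127,452), so the tool is aligned. Now I'll descend, grip and lift.

Emit:
step_arm:
  series: [0, 0, 0.04, 0, 0, 0, 0.07, 0, 0, 0, 0.0855, 0, 0, 0, 0.0855, 0, 0, 0, 0.0855, 0]

```text
time: 6.65
tool_pos: [0.4095, 0.3283, 0.006]
tcp_rot: [0.433, 3.11, 0.002]
wrist_force: [-0.0, 0.9, 1.0]
width: 0.7
grip_force: 0.0
```

Emit:
step_arm:
  series: [0, 0, 0, 0, 0, 0, 0, 0, 0, 0, 0, 0, 0, 0, 0, 0, 0, 0, 0, 0, 0, 0, 0, 0]
  gripper: 0.2

```text
time: 7.4
tool_pos: [0.4096, 0.3286, 0.0065]
tcp_rot: [0.433, 3.11, 0.003]
wrist_force: [-0.7, -1.0, 5.0]
width: 0.396
grip_force: 49.7
```

Emit:
step_arm:
  series: [0, 0, -0.03, 0, 0, 0, -0.07, 0, 0, 0, -0.11, 0, 0, 0, -0.11, 0, 0, 0, -0.11, 0]

```text
time: 8.02
tool_pos: [0.4081, 0.3275, 0.1147]
tcp_rot: [-0.433, -3.112, -0.0]
wrist_force: [-0.7, -1.0, -0.5]
width: 0.395
grip_force: 50.1
```

Run:
```python
from fit import *
s=st()
p=viewer.read_camera("top"); q=viewer.read_camera("scene")
save(q,"s1.png",(360,110,470,250),4)
for x in((.558,.336,-.65),(.482,.269,0)):
    for ps in([p],[q]): print(np.round(fit(ps,mplate,x,.04,[.005,.005,.1])[0],4))
```

```text
t 8.025 p [0.4081 0.3275 0.1147] R [[-0.962, 0.273, -0.0], [0.273, 0.962, 0.0], [0.0, 0.0, -1.0]] F [-0.7 -1.  -0.5] w 0.3954208865504216 g 50.095152854919434 q [ 0.63  0.08  2.04  0.    1.02 -0.67]
[ 0.5597  0.3367 -0.6137]
[ 0.5573  0.3334 -0.6523]
[0.4831 0.2706 0.0093]
[0.4792 0.2671 0.0312]
```

View pics/s1.png

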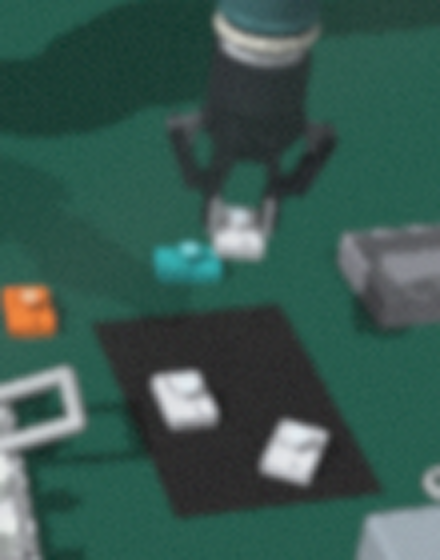

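```bash
python3 - <<'E'
from plan import *
import json; json.dump([.4085,.3273,.1145,2.8649],open("cmd.json","w"))
plan([(.445,.2,.125,2.95),(.4811,.0771,.10,3.0213)])
E
cat > held.py <<'E'
from fit import *
def held(cams="scene",boss=1,x0=None,extra=0):
    ps=[viewer.read_camera(c) for c in (["scene","top"] if cams=="both" else [cams])]
    s=monitor.read_state(); t=np.array(s["tool_pos"]); a=R.from_rotvec(s["tcp_rot"]).as_matrix(); psi=np.arctan2(a[1,0],a[0,0])
    def m(v):
        zb=t[2]-.0035+extra
        P=[box(-.027,.027,-.018,.018,zb,zb+.01),cyl(.009,zb+.01,zb+.022) if boss>0 else cyl(.009,zb-.012,zb)]
        return [rz(Q,*v[:3]) for Q in P]
    for p in ps:
        v,f=fit([p],m,[t[0],t[1],psi],.045,[.005,.005,.08])
        d=v[:2]-t[:2]; print("held-tcp world",np.round(d,4),"tool",np.round([d@a[:2,0],d@a[:2,1]],4),"dpsi",round(v[2]-psi,3),"f",round(f,3))
E
python3 -c "
from held import *
held()"
```

```text
shift [-0.07, -0.1125, -0.0105, -0.085] rows>= 4
shift [-0.0585, -0.1135, 0.025, -0.071] rows>= 4
cmd [0.4809 0.0774 0.1    3.0209]
held-tcp world [ 0.0014 -0.0042] tool [-0.0024 -0.0036] dpsi 0.011 f 0.632
```

```bash
sed -i 's/def roi_of(p,c,r):/ZR=[0,.06]\ndef roi_of(p,c,r):/; s/for z in(0,.06)\]/for z in ZR]/' fit.py
sed -i 's/    def m(v):/    ZR[:]=[t[2]-.02,t[2]+.03]\n    def m(v):/' held.py
python3 -c "
from held import *
held()"
```

```text
held-tcp world [ 0.0006 -0.0041] tool [-0.0017 -0.0038] dpsi 0.047 f 0.134
```

Emit:
step_arm:
  series: [-0.07, -0.1125, -0.0105, -0.085, -0.07, -0.1125, -0.0105, -0.085, -0.07, -0.1125, -0.0105, -0.085, -0.07, -0.1125, -0.0105, -0.085, -0.07, -0.1125, -0.0105, -0.085]

```text
time: 8.85
tool_pos: [0.4445, 0.2012, 0.1248]
tcp_rot: [-0.299, -3.126, -0.0]
wrist_force: [0.2, 0.1, -0.3]
width: 0.397
grip_force: 50.2
```

Emit:
step_arm:
  series: [-0.0585, -0.1135, 0.025, -0.071, -0.0585, -0.1135, 0.025, -0.071, -0.0585, -0.1135, 0.025, -0.071, -0.0585, -0.1135, 0.025, -0.071, -0.0585, -0.1135, 0.025, -0.071, -0.0585, -0.1135, 0.025, -0.071]

```text
time: 9.6
tool_pos: [0.4808, 0.0792, 0.1006]
tcp_rot: [0.186, 3.136, 0.0]
wrist_force: [-0.7, -0.8, -0.6]
width: 0.399
grip_force: 50.2
```

```bash
python3 -c "
from held import *
held('both'); st()
p=viewer.read_camera('scene'); save(p,'s2.png',(270,170,400,270),6)"
```

```text
held-tcp world [ 0.0367 -0.0129] tool [-0.038  -0.0084] dpsi -0.35 f 0.685
held-tcp world [0.0159 0.0252] tool [-0.0128  0.0269] dpsi -0.419 f 0.704
t 9.7 p [0.4808 0.0788 0.1005] R [[-0.993, 0.119, 0.0], [0.119, 0.993, 0.0], [-0.0, 0.0, -1.0]] F [-0.6  0.9 -1.5] w 0.3970939381728319 g 50.229960680007935 q [ 0.11  0.03  2.13  0.    0.98 -1.34]
```

View pics/s2.png

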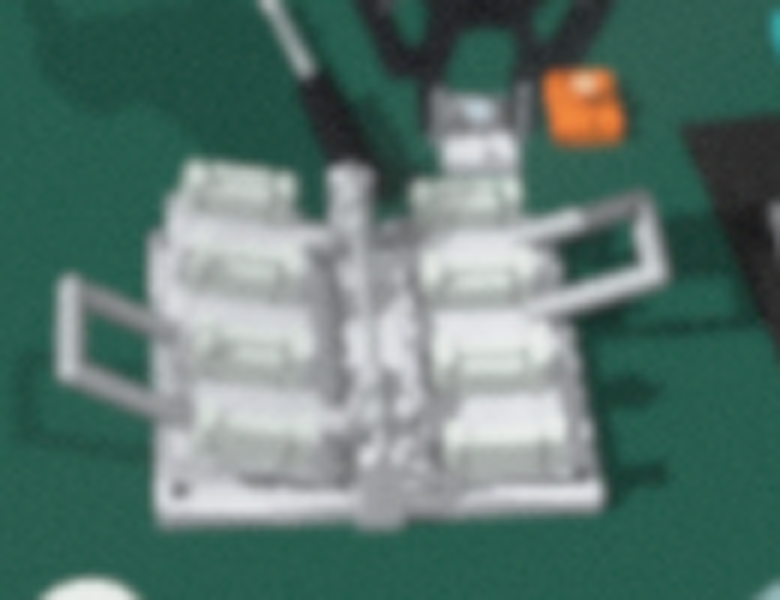

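Run:
```python
from plan import *
plan([(.4807,.0783,.052,3.0213),(None,None,.0425,None,5)])
```

```text
shift [0.0005, 0.001, 0.048, -0.0] rows>= 2
shift [0.0, 0.0, 0.0095, -0.0] rows>= 2
  [0.0, 0.0, 0.0019, -0.0, 0.0, 0.0, 0.0038, -0.0, 0.0, 0.0, 0.0057, -0.0, 0.0, 0.0, 0.0076, -0.0, 0.0, 0.0, 0.0095, -0.0]
cmd [0.4805 0.0784 0.0425 3.0209]
```

Emit:
step_arm:
  series: [0.0005, 0.001, 0.025, 0, 0.0005, 0.001, 0.048, 0, 0.0005, 0.001, 0.048, 0, 0.0005, 0.001, 0.048, 0]

```text
time: 10.25
tool_pos: [0.481, 0.079, 0.053]
tcp_rot: [0.189, 3.135, 0.0]
wrist_force: [-0.3, 0.4, -0.3]
width: 0.404
grip_force: 34.7
```

Emit:
step_arm:
  series: [0, 0, 0.002, 0, 0, 0, 0.004, 0, 0, 0, 0.006, 0, 0, 0, 0.008, 0, 0, 0, 0.0095, 0, 0, 0, 0.0095, 0]

```text
time: 11.0
tool_pos: [0.4804, 0.0788, 0.0434]
tcp_rot: [-0.19, -3.135, 0.0]
wrist_force: [-2.7, -0.8, 5.4]
width: 0.39
grip_force: 53.0
```

Emit:
step_arm:
  series: [0, 0, 0, 0, 0, 0, 0, 0, 0, 0, 0, 0]
  gripper: 0.53

```text
time: 11.38
tool_pos: [0.4804, 0.0788, 0.0426]
tcp_rot: [-0.19, -3.136, 0.0]
wrist_force: [0.5, -0.2, 0.5]
width: 0.531
grip_force: 0.0
```

Emit:
step_arm:
  series: [0, 0, -0.025, 0, 0, 0, -0.06, 0, 0.02, -0.04, -0.08, 0, 0.04, -0.08, -0.08, 0, 0.06, -0.12, -0.08, 0, 0.07, -0.14, -0.08, 0]

```text
time: 12.12
tool_pos: [0.3927, -0.053, 0.1226]
tcp_rot: [-0.192, -3.136, 0.0]
wrist_force: [0.7, 0.3, -0.1]
width: 0.531
grip_force: 0.0
```

Run:
```python
from h import *
st()
p=viewer.read_camera('scene'); q=viewer.read_camera('top')
a=cv2.resize(p["image"][180:270,270:400,::-1],None,fx=5.6,fy=5.6,interpolation=cv2.INTER_CUBIC)[:, :700]
cv2.imwrite("pics/s3.png",a)
b=cv2.resize(q["image"][115:225,240:350,::-1],None,fx=5,fy=5,interpolation=cv2.INTER_CUBIC)
cv2.imwrite("pics/t3.png",b)
h=min(a.shape[0],b.shape[0])
```

```text
t 12.125 p [ 0.3927 -0.053   0.1226] R [[-0.993, 0.122, -0.0], [0.122, 0.993, -0.0], [0.0, -0.0, -1.0]] F [ 0.7  0.3 -0.1] w 0.5309416156710818 g 0.0 q [-0.2  -0.18  2.28 -0.    1.05 -1.65]
```

View pics/s3.png

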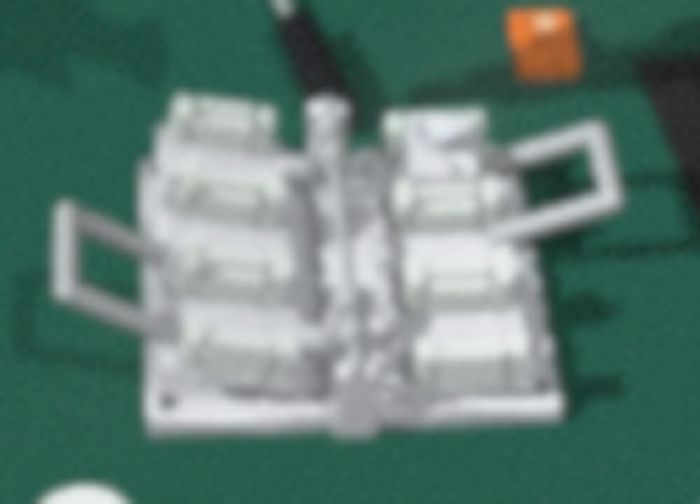

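View pics/t3.png

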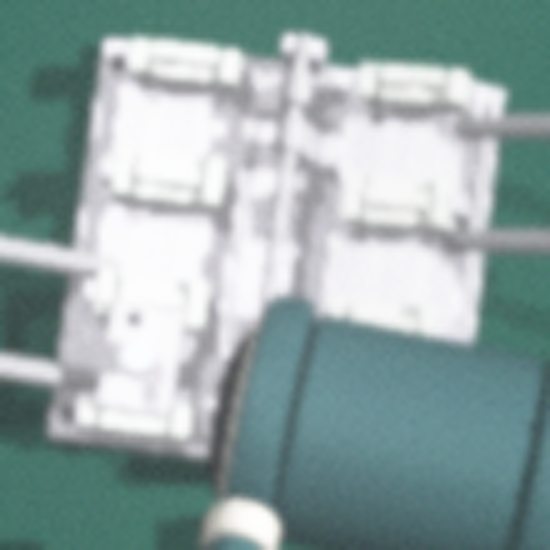

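```bash
cat > nests.py <<'E'
from h import *
H=np.array([.538,.0109]);YAW=-.12
X=np.array([np.cos(YAW),np.sin(YAW)]);Y=np.array([-X[1],X[0]])
def nest(i,side=1): return H+(i-1)*.065*X+side*.06*Y
def dark(p,P,r=4):
    u=proj(p,P)[0]; x0,y0=np.round(u).astype(int)-r
    g=p["image"][y0:y0+2*r+1,x0:x0+2*r+1].astype(float).sum(2)/3
    w=np.clip(np.percentile(g,60)-15-g,0,None)
    yy,xx=np.mgrid[y0:y0+2*r+1,x0:x0+2*r+1]
    return u,(np.array([(w*xx).sum(),(w*yy).sum()])/max(w.sum(),1e-6)),w.max()
E
python3 - <<'E'
from nests import *
for n in("top","scene"):
    p=viewer.read_camera(n)
    for i in(0,):
        c=nest(i)
        for s in(1,-1):
            P=np.r_[c+s*(.019*X+.007*Y),.049]
            u,v,k=dark(p,P,3); w=at(p,[v],.049)[0]-P
            print(n,i,s,np.round(u,1),np.round(v,1),round(k),"off mm along hinge x,y",np.round([w[:2]@X*1e3,w[:2]@Y*1e3],1))
E
```

```text
top 0 1 [266.4 178.5] [266.3 178.3] 40 off mm along hinge x,y [0.5 0.4]
top 0 -1 [269.8 193.8] [0. 0.] 0 off mm along hinge x,y [427.2 791.2]
scene 0 1 [352.1 209.4] [353.4 206.9] 37 off mm along hinge x,y [-12.3   5.6]
scene 0 -1 [346.4 202. ] [345.8 199.2] 68 off mm along hinge x,y [-14.   -0.6]
```

Run:
```python
from fit import *
from nests import dark,nest,X,Y
p=viewer.read_camera("scene"); q=viewer.read_camera("top")
for x0 in((.4805,.269,0.02),(.558,.335,-.63)):
    v=fit([p],mplate,x0,.04,[.005,.005,.1])[0]
    t=fit([q],mplate,x0,.04,[.005,.005,.1])[0]; print(np.round(v,4),np.round(t,4))
    for s in(1,-1):
        for n,cam,w in(("scene",p,v),("top",q,t)):
            P=rz(np.array([[s*.019,s*.007,.012]]),*w)[0]
            u,m,k=dark(cam,P,3); print(n,s,np.round(u,1),np.round(m,1),round(k))
# profile down the boss line in nest0
c=nest(0)
for z in(.039,.044,.049,.061): print(z,np.round(proj(p,[[*(c-.027*X),z],[*c,z],[*(c+.027*X),z]]),1).tolist())
u=proj(p,[[*c,.049]])[0].astype(int)
print(p["image"][u[1]-16:u[1]+14,u[0]-14:u[0]+15:2,0])
```

```text
[0.4793 0.267  0.0229] [0.483  0.2703 0.01  ]
scene 1 [409.6 211.4] [412.  209.5] 129
top 1 [193.9 179.5] [194.  177.1] 77
scene -1 [401.7 204.7] [401.5 202.5] 133
top -1 [198.9 193.8] [199.3 195.2] 69
[ 0.5569  0.3335 -0.632 ] [ 0.5593  0.3365 -0.6309]
scene 1 [433.7 225.2] [435.5 225.2] 55
top 1 [174.7 150.6] [176.3 149.2] 108
scene -1 [432.8 216.9] [433.4 214.6] 146
top -1 [169.9 165.1] [168.8 166.7] 97
0.039 [[348.2, 202.8], [349.1, 208.1], [350.0, 213.6]]
0.044 [[348.3, 201.6], [349.2, 206.9], [350.0, 212.4]]
0.049 [[348.4, 200.3], [349.2, 205.7], [350.1, 211.1]]
0.061 [[348.5, 197.3], [349.4, 202.6], [350.3, 208.1]]
[[ 38  45  46  43  48  49  49  50  49  51  52  52  52 112 174]
 [ 37  45  43  45  44  47  49  51  49  50  54  48  54  93 159]
 [ 39  40  46  44  48  49  48  51  51  47  46  48  48  83 150]
 [ 33  41  45  44  48  47  48  51  50  48  50  47  47  72 136]
 [ 36  42  46  47  45  49  47  50  48  47  45  47  45  63 117]
 [ 35  41  47  47  46  48  47  46  47  43  45  44  43  55  86]
 [ 38  42  46  51  47  43  46  46  46  45  44  45  44  45  57]
 [ 39  37  48  45  47  46  45
[... 720 characters left out ...]
1 185]
 [142 135 128 144 203 222 220 213 212 216 164 130 127 137 154]
 [137 142 132 152 204 222 224 217 205 219 171 129 122 118 107]
 [134 143 136 159 200 216 220 214 193 211 172 140 125 111  69]
 [143 145 144 173 195 199 203 202 191 199 176 176 149 124  63]
 [152 150 150 197 196 190 198 199 196 197 188 208 186 145  69]
 [156 149 154 213 205 203 210 211 210 209 199 222 198 158  83]
 [159 152 157 219 208 204 208 211 210 207 191 221 190 155  95]
 [168 155 150 217 198 187 200 207 208 209 187 212 174 153 104]
 [167 156 143 203 184 184 206 213 211 214 183 191 159 147 108]
 [156 159 140 184 168 183 204 206 203 201 174 171 152 149 124]
 [154 165 138 168 161 177 188 186 182 183 160 166 153 161 159]]
```

Run:
```python
from plan import *
json.dump([.3942,-.0522,.1225,3.0209],open("cmd.json","w"))
plan([(.44,.12,.13,3.08),(.4815,.2703,.06,3.157),(None,None,.0045,None)])
print('---lift'); plan([(None,None,.11,None),(.5452,.0705,.10,3.0213),(.5452,.0705,.052,3.0213),(None,None,.0425,None)])
```

```text
shift [-0.0245, 0.1765, -0.0075, -0.059] rows>= 5
shift [-0.0325, 0.1525, 0.07, -0.077] rows>= 5
shift [-0.0, 0.0, 0.0555, -0.0] rows>= 3
cmd [0.4816 0.2703 0.0045 3.1569]
---lift
shift [-0.0, 0.0, -0.1055, -0.0] rows>= 3
shift [-0.0605, -0.2005, 0.01, 0.136] rows>= 5
shift [-0.0, -0.0, 0.048, -0.0] rows>= 2
shift [0.0, 0.0, 0.0095, -0.0] rows>= 2
cmd [0.5452 0.0707 0.0425 3.0209]
```

Emit:
step_arm:
  series: [-0.0245, 0.1765, -0.0075, -0.059, -0.0245, 0.1765, -0.0075, -0.059, -0.0245, 0.1765, -0.0075, -0.059, -0.0245, 0.1765, -0.0075, -0.059, -0.0245, 0.1765, -0.0075, -0.059, -0.0245, 0.1765, -0.0075, -0.059]
  gripper: 0.7

```text
time: 13.18
tool_pos: [0.4392, 0.1197, 0.1299]
tcp_rot: [-0.098, -3.139, 0.001]
wrist_force: [-0.5, -0.2, 1.3]
width: 0.699
grip_force: 0.0
```

Emit:
step_arm:
  series: [-0.0325, 0.1525, 0.07, -0.077, -0.0325, 0.1525, 0.07, -0.077, -0.0325, 0.1525, 0.07, -0.077, -0.0325, 0.1525, 0.07, -0.077, -0.0325, 0.1525, 0.07, -0.077, -0.0325, 0.1525, 0.07, -0.077]

```text
time: 13.92
tool_pos: [0.4818, 0.2692, 0.061]
tcp_rot: [-0.021, 3.141, 0.0]
wrist_force: [-0.0, 0.3, 0.0]
width: 0.701
grip_force: 0.0
```

Emit:
step_arm:
  series: [0, 0, 0.03, 0, 0, 0, 0.0555, 0, 0, 0, 0.0555, 0, 0, 0, 0.0555, 0]

```text
time: 14.42
tool_pos: [0.4824, 0.2705, 0.0061]
tcp_rot: [-0.022, 3.14, 0.001]
wrist_force: [0.1, 0.4, 0.6]
width: 0.7
grip_force: 0.0
```

Emit:
step_arm:
  series: [0, 0, 0, 0, 0, 0, 0, 0, 0, 0, 0, 0, 0, 0, 0, 0, 0, 0, 0, 0, 0, 0, 0, 0]
  gripper: 0.2
  newtons: 70

```text
time: 15.18
tool_pos: [0.4829, 0.2712, 0.0069]
tcp_rot: [-0.024, 3.139, 0.001]
wrist_force: [-1.4, -1.2, 7.0]
width: 0.388
grip_force: 68.9
```

Emit:
step_arm:
  series: [0, 0, -0.03, 0, 0, 0, -0.07, 0, 0, 0, -0.1055, 0, 0, 0, -0.1055, 0, 0, 0, -0.1055, 0]

```text
time: 15.8
tool_pos: [0.4811, 0.2706, 0.11]
tcp_rot: [0.024, -3.141, 0.0]
wrist_force: [-1.2, 0.7, -0.7]
width: 0.387
grip_force: 70.0
```

```bash
python3 -c "
from held import *
held('scene'); st()"
```

```text
held-tcp world [ 0.     -0.0011] tool [ 0.     -0.0011] dpsi -0.083 f 0.139
t 15.85 p [0.4805 0.2702 0.1091] R [[-1.0, -0.015, -0.002], [-0.015, 1.0, -0.001], [0.002, -0.001, -1.0]] F [-0.8 -0.2 -1.2] w 0.39037744871236896 g 70.02495288848877 q [ 0.47  0.14  1.99  0.    1.01 -1.12]
```

Emit:
step_arm:
  series: [-0.0605, -0.2005, 0.01, 0.136, -0.0605, -0.2005, 0.01, 0.136, -0.0605, -0.2005, 0.01, 0.136, -0.0605, -0.2005, 0.01, 0.136, -0.0605, -0.2005, 0.01, 0.136, -0.0605, -0.2005, 0.01, 0.136, -0.0605, -0.2005, 0.01, 0.136]

```text
time: 16.73
tool_pos: [0.5444, 0.0723, 0.0998]
tcp_rot: [-0.187, -3.135, -0.0]
wrist_force: [0.1, 0.2, -1.1]
width: 0.385
grip_force: 70.1
```

Emit:
step_arm:
  series: [0, 0, 0.025, 0, 0, 0, 0.048, 0, 0, 0, 0.048, 0, 0, 0, 0.048, 0]

```text
time: 17.23
tool_pos: [0.5455, 0.0719, 0.053]
tcp_rot: [0.188, 3.135, 0.0]
wrist_force: [0.4, -0.3, -0.8]
width: 0.391
grip_force: 70.1
```

Emit:
step_arm:
  series: [0, 0, 0.002, 0, 0, 0, 0.004, 0, 0, 0, 0.006, 0, 0, 0, 0.008, 0, 0, 0, 0.0095, 0, 0, 0, 0.0095, 0]

```text
time: 17.98
tool_pos: [0.5451, 0.0711, 0.0438]
tcp_rot: [-0.19, -3.136, 0.0]
wrist_force: [-3.1, -0.7, 6.3]
width: 0.388
grip_force: 71.0
```

Emit:
step_arm:
  series: [0, 0, 0, 0, 0, 0, 0, 0, 0, 0, 0, 0]
  gripper: 0.53

```text
time: 18.35
tool_pos: [0.545, 0.0711, 0.0426]
tcp_rot: [-0.19, -3.136, 0.0]
wrist_force: [0.5, 0.2, 0.3]
width: 0.526
grip_force: 0.0
```

Emit:
step_arm:
  series: [0, 0, -0.025, 0, 0, 0, -0.06, 0, 0.03, 0.04, -0.1, 0, 0.06, 0.08, -0.1, 0, 0.09, 0.12, -0.1, 0, 0.09, 0.12, -0.1, 0]

```text
time: 19.1
tool_pos: [0.4685, 0.2034, 0.1428]
tcp_rot: [-0.183, -3.136, -0.001]
wrist_force: [0.6, -1.0, -0.0]
width: 0.525
grip_force: 0.0
```

Run:
```python
from fit import *
from nests import *
st()
p=viewer.read_camera("scene"); q=viewer.read_camera("top")
for n,c in(("scene",p),("top",q)): print(n,np.round(fit([c],mplate,(.558,.335,-.63),.04,[.005,.005,.1])[0],4))
for i in(0,1):
    for s in(1,-1):
        P=np.r_[nest(i)+s*(.019*X+.007*Y),.049]; u,v,k=dark(q,P,3); w=at(q,[v],.049)[0]-P
        print(i,s,round(k),np.round([w[:2]@X*1e3,w[:2]@Y*1e3],1))
from plan import *
json.dump([.5452-.0894+.0144,.0707+.0108+.1191,.1425,3.0209],open("cmd.json","w"))
plan([(.5582,.3362,.06,2.51),(None,None,.0045,None),(None,None,.11,None),(.6,.2,.11,2.76),(.6097,.0627,.10,3.0213),(None,None,.052,None),(None,None,.0425,None)])
```

```text
t 19.1 p [0.4685 0.2034 0.1428] R [[-0.993, 0.116, -0.0], [0.116, 0.993, 0.001], [0.0, 0.0, -1.0]] F [ 0.6 -1.  -0. ] w 0.5251006376598151 g 0.0 q [ 0.36  0.03  2.04  0.    1.07 -1.09]
scene [ 0.5574  0.3331 -0.632 ]
top [ 0.5834  0.3308 -1.2485]
0 1 44 [0.6 0.3]
0 -1 0 [427.2 791.2]
1 1 40 [-0.4  0.8]
1 -1 8 [1.6 1. ]
shift [-0.071, 0.145, 0.0825, 0.511] rows>= 5
shift [0.0, 0.0, 0.0555, -0.0] rows>= 3
shift [0.0, 0.0, -0.1055, -0.0] rows>= 3
shift [-0.114, -0.085, -0.0, -0.25] rows>= 4
shift [-0.06, -0.124, 0.01, -0.261] rows>= 4
shift [0.0, 0.0, 0.048, -0.0] rows>= 2
shift [0.0, 0.0, 0.0095, -0.0] rows>= 2
cmd [0.6094 0.0627 0.0425 3.0209]
```

Emit:
step_arm:
  series: [-0.071, 0.145, 0.06, 0.511, -0.071, 0.145, 0.06, 0.511, -0.071, 0.145, 0.06, 0.511, -0.071, 0.145, 0.0825, 0.511, -0.071, 0.145, 0.0825, 0.511, -0.071, 0.145, 0.0825, 0.511]
  gripper: 0.7

```text
time: 19.95
tool_pos: [0.5587, 0.3354, 0.0604]
tcp_rot: [-0.978, -2.985, 0.0]
wrist_force: [-0.2, -0.3, 0.0]
width: 0.706
grip_force: 0.0
```

Emit:
step_arm:
  series: [0, 0, 0.03, 0, 0, 0, 0.0555, 0, 0, 0, 0.0555, 0, 0, 0, 0.0555, 0]

```text
time: 20.45
tool_pos: [0.5594, 0.3367, 0.0066]
tcp_rot: [0.976, 2.984, 0.003]
wrist_force: [0.6, 0.4, -0.1]
width: 0.697
grip_force: 0.0
```

Emit:
step_arm:
  series: [0, 0, 0, 0, 0, 0, 0, 0, 0, 0, 0, 0, 0, 0, 0, 0, 0, 0, 0, 0, 0, 0, 0, 0]
  gripper: 0.2

```text
time: 21.2
tool_pos: [0.5596, 0.3372, 0.0072]
tcp_rot: [0.975, 2.984, 0.004]
wrist_force: [-0.8, -1.2, 6.1]
width: 0.392
grip_force: 68.9
```

Emit:
step_arm:
  series: [0, 0, -0.03, 0, 0, 0, -0.07, 0, 0, 0, -0.1055, 0, 0, 0, -0.1055, 0, 0, 0, -0.1055, 0]

```text
time: 21.82
tool_pos: [0.5578, 0.3363, 0.11]
tcp_rot: [-0.976, -2.986, 0.0]
wrist_force: [-0.6, -0.3, -1.0]
width: 0.384
grip_force: 69.8
```

Emit:
step_arm:
  series: [-0.114, -0.085, 0, -0.25, -0.114, -0.085, 0, -0.25, -0.114, -0.085, 0, -0.25, -0.114, -0.085, 0, -0.25, -0.114, -0.085, 0, -0.25]

```text
time: 22.45
tool_pos: [0.5991, 0.2016, 0.1094]
tcp_rot: [-0.596, -3.083, 0.0]
wrist_force: [0.7, 0.3, -1.5]
width: 0.388
grip_force: 69.9
```

Emit:
step_arm:
  series: [-0.06, -0.124, 0.01, -0.261, -0.06, -0.124, 0.01, -0.261, -0.06, -0.124, 0.01, -0.261, -0.06, -0.124, 0.01, -0.261, -0.06, -0.124, 0.01, -0.261, -0.06, -0.124, 0.01, -0.261]

```text
time: 23.2
tool_pos: [0.6095, 0.065, 0.1004]
tcp_rot: [0.187, 3.136, 0.001]
wrist_force: [-0.5, 0.2, -0.6]
width: 0.385
grip_force: 70.0
```

```bash
python3 -c "
from held import *
held('scene'); st()
p=viewer.read_camera('scene'); save(p,'s4.png',(270,150,450,270),4)"
```

```text
held-tcp world [ 0.0281 -0.0143] tool [-0.0296 -0.0109] dpsi -1.433 f 0.791
t 23.25 p [0.6095 0.0647 0.1004] R [[-0.993, 0.119, 0.0], [0.119, 0.993, 0.0], [-0.0, 0.0, -1.0]] F [-0.4  0.8 -1.4] w 0.386924110091874 g 69.9719488620758 q [ 0.07  0.26  1.86  0.    1.02 -1.39]
```

View pics/s4.png

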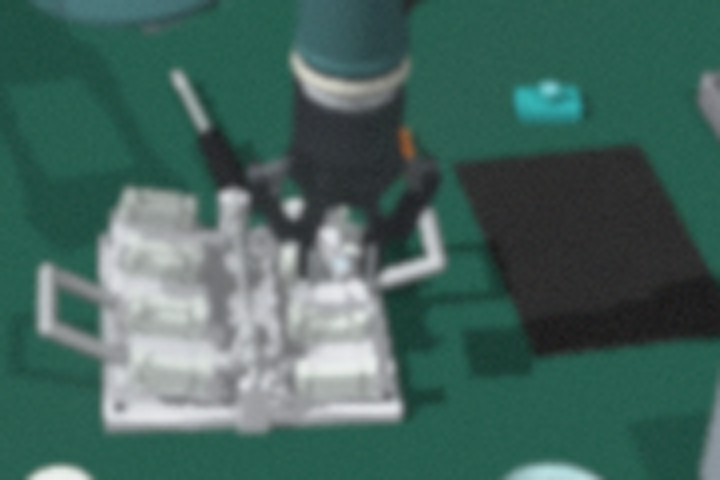

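The mat is empty, and the third plate hangs square over nest 2 at crop (340,290). I'll lower it.

Emit:
step_arm:
  series: [0, 0, 0.025, 0, 0, 0, 0.048, 0, 0, 0, 0.048, 0, 0, 0, 0.048, 0]

```text
time: 23.8
tool_pos: [0.6098, 0.0635, 0.053]
tcp_rot: [0.189, 3.135, 0.0]
wrist_force: [0.4, 0.3, -0.3]
width: 0.387
grip_force: 70.0
```

Emit:
step_arm:
  series: [0, 0, 0.002, 0, 0, 0, 0.004, 0, 0, 0, 0.006, 0, 0, 0, 0.008, 0, 0, 0, 0.0095, 0, 0, 0, 0.0095, 0]

```text
time: 24.55
tool_pos: [0.6095, 0.0632, 0.0441]
tcp_rot: [-0.19, -3.136, -0.0]
wrist_force: [-4.2, -0.2, 7.6]
width: 0.391
grip_force: 71.0
```

Emit:
step_arm:
  series: [0, 0, 0, 0, 0, 0, 0, 0, 0, 0, 0, 0]
  gripper: 0.53

```text
time: 24.92
tool_pos: [0.6093, 0.0631, 0.0425]
tcp_rot: [-0.19, -3.136, 0.0]
wrist_force: [0.4, 0.8, 0.2]
width: 0.531
grip_force: 0.0
```

Emit:
step_arm:
  series: [0, 0, -0.025, 0, 0, 0, -0.06, 0, 0.04, 0.04, -0.1, 0, 0.08, 0.08, -0.12, 0, 0.12, 0.12, -0.12, 0, 0.16, 0.15, -0.12, 0, 0.16, 0.15, -0.12, 0]

```text
time: 25.8
tool_pos: [0.4662, 0.2332, 0.1626]
tcp_rot: [-0.183, -3.135, -0.0]
wrist_force: [-0.0, 0.4, -0.4]
width: 0.527
grip_force: 0.0
```

Run:
```python
from fit import *
from nests import *
st()
p=viewer.read_camera("scene"); q=viewer.read_camera("top")
for i in(0,1,2):
    for s in(1,-1):
        P=np.r_[nest(i)+s*(.019*X+.007*Y),.049]; u,v,k=dark(q,P,3); w=at(q,[v],.049)[0]-P
        print(i,s,round(k),np.round([w[:2]@X*1e3,w[:2]@Y*1e3],1))
# take-bar only: fit theta & hinge shift with handle parts
def mb(v):
    return [rz(P,v[0],v[1],YAW) for P in leafparts(-1,v[2])[1:]]
def fitbar(c):
    o=H+.047*X-.15*Y
    u=proj(c,np.array([[*(o+a*.04*X+b*Y),z] for a in(-1,1) for b in(-.02,.035) for z in(.045,.12)]))
    lo=u.min(0).astype(int);hi=u.max(0).astype(int)+1; roi=(*lo,*hi); g=c["image"][roi[1]:roi[3],roi[0]:roi[2],0].astype(float)
    def cost(v):
        m=render(c,mb(np.r_[H,v[0]]) if len(v)==1 else mb(v),roi); A=np.c_[m.ravel(),np.ones(m.size)]
        y=np.minimum(g,170).ravel(); k=np.linalg.lstsq(A,y,rcond=None)[0]; return np.mean((A@k-y)**2)/np.var(y)
    th=np.arange(0,.5,.02); cs=[cost([t]) for t in th]; print([round(x,2) for x in cs]); print("theta",th[int(np.argmin(cs))],min(cs))
fitbar(p);fitbar(q)
for c,n in((p,"scene"),(q,"top")):
    d=[x for x in viewer.spot_point(c,"take_bar")][:2]; print(n,[(x["score"],np.round(x["point"],1)) for x in d])
save(q,"t5.png",(230,110,370,220),5)
```

```text
t 25.8 p [0.4662 0.2332 0.1626] R [[-0.993, 0.116, -0.001], [0.116, 0.993, 0.0], [0.001, 0.0, -1.0]] F [-0.   0.4 -0.4] w 0.5269299824840171 g 0.0 q [ 0.42  0.03  2.    0.    1.11 -1.04]
0 1 48 [ 1.3 -1.3]
0 -1 3 [ 4.1 -0.7]
1 1 42 [-0.4  0.7]
1 -1 8 [1.3 0.9]
2 1 53 [0.5 0.6]
2 -1 9 [2.1 0.2]
[np.float64(0.97), np.float64(0.93), np.float64(0.88), np.float64(0.8), np.float64(0.69), np.float64(0.56), np.float64(0.44), np.float64(0.35), np.float64(0.31), np.float64(0.33), np.float64(0.41), np.float64(0.55), np.float64(0.68), np.float64(0.81), np.float64(0.9), np.float64(0.95), np.float64(0.98), np.float64(0.99), np.float64(1.0), np.float64(1.0), np.float64(1.0), np.float64(1.0), np.float64(1.0), np.float64(1.0), np.float64(1.0)]
theta 0.16 0.3104047043058696
[np.float64(0.47), np.float64(0.43), np.float64(0.4), np.float64(0.36), np.float64(0.32), np.float64(0.28), np.float64(0.24), np.float64(0.2), np.float64(0.17), np.float64(0.16), np.float64(0.15), np.float64(0.16), np.float64(0.18), np.float64(0.22), np.float64(0.28), np.float64(0.35), np.float64(0.43), np.float64(0.52), np.float64(0.61), np.float64(0.69), np.float64(0.77), np.float64(0.84), np.float64(0.9), np.float64(0.94), np.float64(0.97)]
theta 0.2 0.14890048051203084
scene [(0.58, array([281.1, 226.6]))]
top [(0.72, array([355.8, 149.4])), (0.53, array([410.3, 219.9]))]
```

View pics/t5.png

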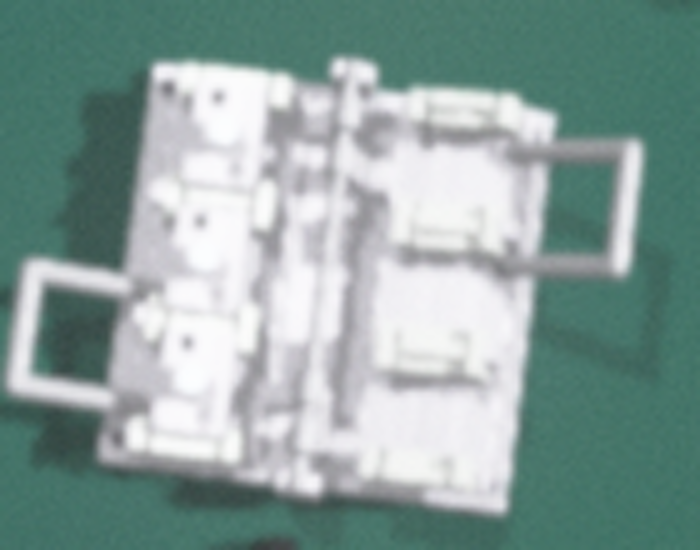

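Run:
```python
from plan import *
json.dump([.4687,.2309,.1625,3.0209],open("cmd.json","w"))
plan([(.52,.04,.16,3.0213),(.567,-.1412,.12,3.0213),(None,None,.053,None)])
# arc
c0=.18
th=np.linspace(c0,np.pi-.01,25)
y=.15*(np.cos(c0)-np.cos(th)); z=-.15*(np.sin(th)-np.sin(c0))
for k in range(3):
    b=8*k; print([float(f"{v:.3f}") for i in range(b+1,b+9) for v in(0,y[i]-y[b],z[i]-z[b],0)])
```

```text
shift [-0.074, -0.1835, 0.0025, -0.0] rows>= 5
shift [-0.0685, -0.174, 0.04, -0.0] rows>= 5
shift [0.0, 0.0, 0.067, -0.0] rows>= 3
cmd [ 0.5671 -0.1412  0.053   3.0209]
[0.0, 0.004, -0.018, 0.0, 0.0, 0.011, -0.035, 0.0, 0.0, 0.02, -0.051, 0.0, 0.0, 0.03, -0.067, 0.0, 0.0, 0.043, -0.08, 0.0, 0.0, 0.056, -0.092, 0.0, 0.0, 0.072, -0.103, 0.0, 0.0, 0.088, -0.111, 0.0]
[0.0, 0.017, -0.006, 0.0, 0.0, 0.035, -0.01, 0.0, 0.0, 0.054, -0.012, 0.0, 0.0, 0.072, -0.012, 0.0, 0.0, 0.09, -0.009, 0.0, 0.0, 0.108, -0.004, 0.0, 0.0, 0.125, 0.003, 0.0, 0.0, 0.141, 0.012, 0.0]
[0.0, 0.015, 0.011, 0.0, 0.0, 0.028, 0.024, 0.0, 0.0, 0.04, 0.038, 0.0, 0.0, 0.05, 0.054, 0.0, 0.0, 0.058, 0.07, 0.0, 0.0, 0.063, 0.088, 0.0, 0.0, 0.067, 0.106, 0.0, 0.0, 0.068, 0.124, 0.0]
```

Emit:
step_arm:
  series: [-0.074, -0.1835, 0.0025, 0, -0.074, -0.1835, 0.0025, 0, -0.074, -0.1835, 0.0025, 0, -0.074, -0.1835, 0.0025, 0, -0.074, -0.1835, 0.0025, 0, -0.074, -0.1835, 0.0025, 0]
  gripper: 0.45

```text
time: 26.75
tool_pos: [0.5198, 0.041, 0.1601]
tcp_rot: [-0.189, -3.135, -0.001]
wrist_force: [-0.5, 1.0, -0.6]
width: 0.448
grip_force: 0.0
```

Emit:
step_arm:
  series: [-0.0685, -0.174, 0.04, 0, -0.0685, -0.174, 0.04, 0, -0.0685, -0.174, 0.04, 0, -0.0685, -0.174, 0.04, 0, -0.0685, -0.174, 0.04, 0, -0.0685, -0.174, 0.04, 0]

```text
time: 27.5
tool_pos: [0.567, -0.1387, 0.1205]
tcp_rot: [0.186, 3.136, 0.001]
wrist_force: [0.2, 0.1, -0.6]
width: 0.45
grip_force: 0.0
```

Emit:
step_arm:
  series: [0, 0, 0.03, 0, 0, 0, 0.05, 0, 0, 0, 0.067, 0, 0, 0, 0.067, 0, 0, 0, 0.067, 0]

```text
time: 28.12
tool_pos: [0.5676, -0.1408, 0.0538]
tcp_rot: [0.189, 3.135, -0.0]
wrist_force: [-0.8, -0.8, 0.4]
width: 0.45
grip_force: 0.0
```

Emit:
step_arm:
  series: [0, 0, 0, 0, 0, 0, 0, 0, 0, 0, 0, 0, 0, 0, 0, 0, 0, 0, 0, 0, 0, 0, 0, 0]
  gripper: 0
  newtons: 25

```text
time: 28.88
tool_pos: [0.5679, -0.1406, 0.0536]
tcp_rot: [0.19, 3.134, 0.0]
wrist_force: [4.4, 3.4, -0.1]
width: 0.129
grip_force: 25.1
```

Emit:
step_arm:
  series: [0.0, 0.004, -0.018, 0.0, 0.0, 0.011, -0.035, 0.0, 0.0, 0.02, -0.051, 0.0, 0.0, 0.03, -0.067, 0.0, 0.0, 0.043, -0.08, 0.0, 0.0, 0.056, -0.092, 0.0, 0.0, 0.072, -0.103, 0.0, 0.0, 0.088, -0.111, 0.0]

```text
time: 29.88
tool_pos: [0.578, -0.0556, 0.1647]
tcp_rot: [0.189, 3.135, -0.008]
wrist_force: [1.8, -5.9, -0.3]
width: 0.127
grip_force: 24.6
```

Emit:
step_arm:
  series: [0.0, 0.017, -0.006, 0.0, 0.0, 0.035, -0.01, 0.0, 0.0, 0.054, -0.012, 0.0, 0.0, 0.072, -0.012, 0.0, 0.0, 0.09, -0.009, 0.0, 0.0, 0.108, -0.004, 0.0, 0.0, 0.125, 0.003, 0.0, 0.0, 0.141, 0.012, 0.0]

```text
time: 30.88
tool_pos: [0.5952, 0.0876, 0.1518]
tcp_rot: [0.189, 3.135, -0.0]
wrist_force: [3.2, -4.1, 2.6]
width: 0.129
grip_force: 25.5
```

Emit:
step_arm:
  series: [0.0, 0.015, 0.011, 0.0, 0.0, 0.028, 0.024, 0.0, 0.0, 0.04, 0.038, 0.0, 0.0, 0.05, 0.054, 0.0, 0.0, 0.058, 0.07, 0.0, 0.0, 0.063, 0.088, 0.0, 0.0, 0.067, 0.106, 0.0, 0.0, 0.068, 0.124, 0.0]

```text
time: 31.88
tool_pos: [0.6025, 0.1543, 0.0269]
tcp_rot: [-0.19, -3.135, 0.0]
wrist_force: [2.9, -5.5, 3.1]
width: 0.127
grip_force: 25.6
```

Emit:
step_arm:
  series: [0, 0, 0, 0, 0, 0, 0, 0]

```text
time: 32.12
tool_pos: [0.6022, 0.1544, 0.0262]
tcp_rot: [-0.191, -3.134, -0.001]
wrist_force: [4.9, -1.1, -3.6]
width: 0.128
grip_force: 25.7
```

Run:
```python
from h import *
st()
save(viewer.read_camera("scene"),"s6.png",(280,150,440,270),5)
```

```text
t 32.125 p [0.6022 0.1544 0.0262] R [[-0.993, 0.121, -0.001], [0.121, 0.993, 0.001], [0.001, 0.001, -1.0]] F [ 4.9 -1.1 -3.6] w 0.1279630522906563 g 25.688259601593018 q [ 0.21  0.36  1.89  0.    0.89 -1.24]
```

View pics/s6.png

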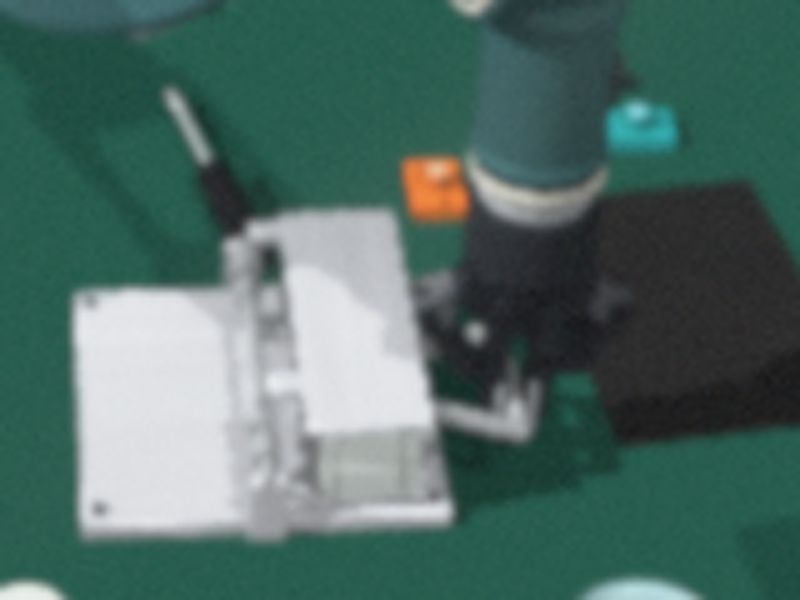

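The taking leaf now lies flat on the loading leaf at crop (340,330), with its bar at crop (515,420). Next I'll release it and lead the loading bar over.

Run:
```python
from plan import *
json.dump([.6025,.1545,.0255,3.0209],open("cmd.json","w"))
plan([(None,None,.11,None),(.5093,.1654,.11,3.0213),(None,None,.026,None)])
th=np.linspace(0,np.pi,25)
y=-.15*(1-np.cos(th)); z=-.15*np.sin(th)
for k in range(3):
    b=8*k; print([float(f"{v:.3f}") for i in range(b+1,b+9) for v in(0,y[i]-y[b],z[i]-z[b],0)])
```

```text
shift [0.0, 0.0, -0.0845, -0.0] rows>= 3
shift [0.094, -0.0005, -0.0, -0.0] rows>= 3
shift [0.0, 0.0, 0.084, -0.0] rows>= 3
cmd [0.5091 0.1653 0.026  3.0209]
[0.0, -0.001, -0.02, 0.0, 0.0, -0.005, -0.039, 0.0, 0.0, -0.011, -0.057, 0.0, 0.0, -0.02, -0.075, 0.0, 0.0, -0.031, -0.091, 0.0, 0.0, -0.044, -0.106, 0.0, 0.0, -0.059, -0.119, 0.0, 0.0, -0.075, -0.13, 0.0]
[0.0, -0.018, -0.009, 0.0, 0.0, -0.036, -0.015, 0.0, 0.0, -0.055, -0.019, 0.0, 0.0, -0.075, -0.02, 0.0, 0.0, -0.095, -0.019, 0.0, 0.0, -0.114, -0.015, 0.0, 0.0, -0.132, -0.009, 0.0, 0.0, -0.15, -0.0, 0.0]
[0.0, -0.016, 0.011, 0.0, 0.0, -0.031, 0.024, 0.0, 0.0, -0.044, 0.039, 0.0, 0.0, -0.055, 0.055, 0.0, 0.0, -0.064, 0.073, 0.0, 0.0, -0.07, 0.091, 0.0, 0.0, -0.074, 0.11, 0.0, 0.0, -0.075, 0.13, 0.0]
```

Emit:
step_arm:
  series: [0, 0, 0, 0, 0, 0, 0, 0, 0, 0, 0, 0]
  gripper: 0.45

```text
time: 32.55
tool_pos: [0.602, 0.1543, 0.0278]
tcp_rot: [-0.19, -3.134, -0.0]
wrist_force: [-0.0, -0.5, 0.1]
width: 0.451
grip_force: 0.0
```

Emit:
step_arm:
  series: [0, 0, -0.04, 0, 0, 0, -0.0845, 0, 0, 0, -0.0845, 0, 0, 0, -0.0845, 0]

```text
time: 33.05
tool_pos: [0.6024, 0.1542, 0.1126]
tcp_rot: [-0.19, -3.135, -0.0]
wrist_force: [0.2, 0.1, -0.2]
width: 0.454
grip_force: 0.0
```

Emit:
step_arm:
  series: [0.05, 0, 0, 0, 0.094, -0.0005, 0, 0, 0.094, -0.0005, 0, 0, 0.094, -0.0005, 0, 0, 0.094, -0.0005, 0, 0]

```text
time: 33.67
tool_pos: [0.5105, 0.1649, 0.1126]
tcp_rot: [0.19, 3.135, 0.0]
wrist_force: [0.1, -0.3, 0.4]
width: 0.453
grip_force: 0.0
```

Emit:
step_arm:
  series: [0, 0, 0.03, 0, 0, 0, 0.06, 0, 0, 0, 0.084, 0, 0, 0, 0.084, 0, 0, 0, 0.084, 0]

```text
time: 34.3
tool_pos: [0.5107, 0.1651, 0.0295]
tcp_rot: [0.19, 3.135, 0.001]
wrist_force: [0.2, -0.4, 0.5]
width: 0.451
grip_force: 0.0
```

Emit:
step_arm:
  series: [0, 0, 0, 0, 0, 0, 0, 0, 0, 0, 0, 0, 0, 0, 0, 0, 0, 0, 0, 0, 0, 0, 0, 0]
  gripper: 0
  newtons: 60

```text
time: 35.05
tool_pos: [0.5108, 0.1654, 0.0302]
tcp_rot: [0.189, 3.133, 0.002]
wrist_force: [0.1, 1.2, 7.0]
width: 0.115
grip_force: 58.6
```

Emit:
step_arm:
  series: [0.0, -0.001, -0.02, 0.0, 0.0, -0.005, -0.039, 0.0, 0.0, -0.011, -0.057, 0.0, 0.0, -0.02, -0.075, 0.0, 0.0, -0.031, -0.091, 0.0, 0.0, -0.044, -0.106, 0.0, 0.0, -0.059, -0.119, 0.0, 0.0, -0.075, -0.13, 0.0]

```text
time: 36.05
tool_pos: [0.5024, 0.0962, 0.1623]
tcp_rot: [0.192, 3.131, 0.019]
wrist_force: [-1.8, 20.0, 12.0]
width: 0.11
grip_force: 58.8
```

Emit:
step_arm:
  series: [0.0, -0.018, -0.009, 0.0, 0.0, -0.036, -0.015, 0.0, 0.0, -0.055, -0.019, 0.0, 0.0, -0.075, -0.02, 0.0, 0.0, -0.095, -0.019, 0.0, 0.0, -0.114, -0.015, 0.0, 0.0, -0.132, -0.009, 0.0, 0.0, -0.15, 0.0, 0.0]

```text
time: 37.05
tool_pos: [0.4838, -0.0583, 0.1609]
tcp_rot: [0.189, 3.131, 0.002]
wrist_force: [6.5, 6.5, -1.5]
width: 0.11
grip_force: 66.6
```

Emit:
step_arm:
  series: [0.0, -0.016, 0.011, 0.0, 0.0, -0.031, 0.024, 0.0, 0.0, -0.044, 0.039, 0.0, 0.0, -0.055, 0.055, 0.0, 0.0, -0.064, 0.073, 0.0, 0.0, -0.07, 0.091, 0.0, 0.0, -0.074, 0.11, 0.0, 0.0, -0.075, 0.13, 0.0]

```text
time: 38.05
tool_pos: [0.473, -0.1323, 0.0273]
tcp_rot: [-0.191, -3.135, -0.003]
wrist_force: [-4.2, 10.0, 73.3]
width: 0.114
grip_force: 83.2
```

Emit:
step_arm:
  series: [0, 0, 0.001, 0, 0, 0, 0.002, 0, 0, 0, 0.002, 0]

```text
time: 38.42
tool_pos: [0.4732, -0.1324, 0.0281]
tcp_rot: [-0.19, -3.134, -0.002]
wrist_force: [-6.9, 7.6, 22.2]
width: 0.111
grip_force: 73.5
```

Run:
```python
from h import *
st()
save(viewer.read_camera("scene"),"s7.png",(260,150,420,270),5)
```

```text
t 38.425 p [ 0.4732 -0.1324  0.0281] R [[-0.993, 0.121, -0.001], [0.121, 0.993, 0.001], [0.001, 0.001, -1.0]] F [-6.9  7.6 22.2] w 0.11062392630526006 g 73.525550365448 q [-0.32  0.14  2.17  0.    0.83 -1.77]
```

View pics/s7.png

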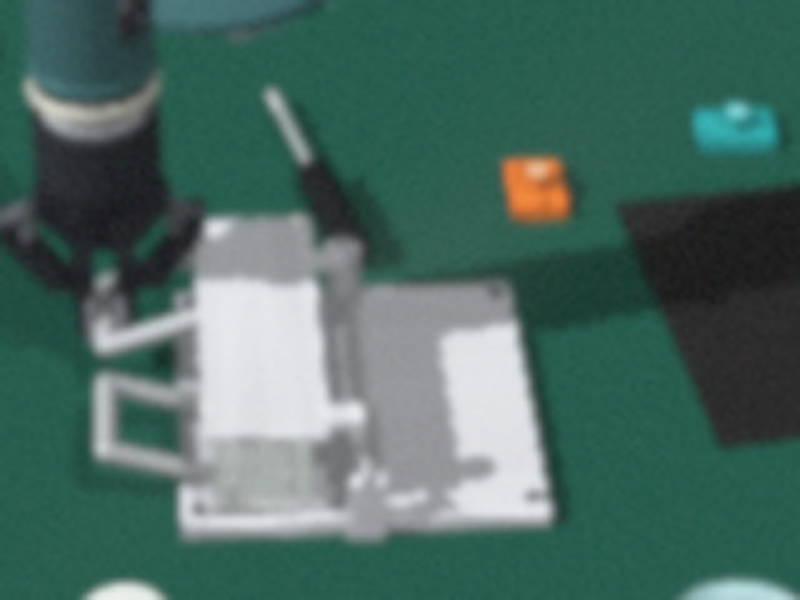

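Emit:
step_arm:
  series: [0, 0.001, -0.02, 0, 0, 0.005, -0.039, 0, 0, 0.011, -0.057, 0, 0, 0.02, -0.075, 0, 0, 0.031, -0.091, 0, 0, 0.044, -0.106, 0, 0, 0.059, -0.119, 0, 0, 0.075, -0.13, 0]

```text
time: 39.48
tool_pos: [0.4812, -0.0647, 0.1591]
tcp_rot: [-0.186, -3.134, 0.021]
wrist_force: [-9.8, -18.2, 16.8]
width: 0.111
grip_force: 64.2
```

Emit:
step_arm:
  series: [0, 0.018, -0.009, 0, 0, 0.036, -0.015, 0, 0, 0.055, -0.019, 0, 0, 0.075, -0.02, 0, 0, 0.095, -0.019, 0, 0, 0.114, -0.015, 0, 0, 0.132, -0.009, 0, 0, 0.15, 0, 0]

```text
time: 40.48
tool_pos: [0.4999, 0.0907, 0.1573]
tcp_rot: [-0.189, -3.135, 0.001]
wrist_force: [-2.0, 0.7, 6.6]
width: 0.115
grip_force: 74.1
```

Emit:
step_arm:
  series: [0, 0.016, 0.011, 0, 0, 0.031, 0.024, 0, 0, 0.044, 0.039, 0, 0, 0.055, 0.055, 0, 0, 0.064, 0.073, 0, 0, 0.07, 0.091, 0, 0, 0.074, 0.11, 0, 0, 0.075, 0.123, 0]

```text
time: 41.48
tool_pos: [0.5098, 0.1652, 0.0324]
tcp_rot: [0.191, 3.136, 0.001]
wrist_force: [2.5, 1.5, 4.5]
width: 0.111
grip_force: 80.3
```

Emit:
step_arm:
  series: [0, 0, 0, 0, 0, 0, 0, 0, 0, 0, 0, 0]
  gripper: 0.45

```text
time: 41.85
tool_pos: [0.5091, 0.1648, 0.0339]
tcp_rot: [-0.19, -3.135, 0.0]
wrist_force: [0.2, -0.2, -0.4]
width: 0.451
grip_force: 0.0
```

Emit:
step_arm:
  series: [0, 0, -0.04, 0, 0, 0, -0.09, 0, 0, 0.03, -0.12, 0, 0, 0.06, -0.12, 0, 0, 0.06, -0.12, 0]

```text
time: 42.48
tool_pos: [0.5171, 0.226, 0.155]
tcp_rot: [0.186, 3.134, 0.002]
wrist_force: [-0.5, 0.5, -0.6]
width: 0.446
grip_force: 0.0
```

Run:
```python
from nests import *
st()
p=viewer.read_camera("scene"); q=viewer.read_camera("top")
# boss down: seen from above, holes at (x,-y): (-19,+7),(19,-7) in take-nest or so; try both diagonals
for i in range(3):
    for sg in(1,-1):
        for s in(1,-1):
            P=np.r_[nest(i,-1)+s*(.019*X+sg*.007*Y),.049]; u,v,k=dark(q,P,3); w=at(q,[v],.049)[0]-P
            print(i,sg,s,round(k),np.round([w[:2]@X*1e3,w[:2]@Y*1e3],1))
a=cv2.resize(p["image"][180:270,270:400,::-1],(585,405),interpolation=cv2.INTER_CUBIC)
b=cv2.resize(q["image"][110:230,235:430,::-1],None,fx=4,fy=4,interpolation=cv2.INTER_CUBIC)
cv2.imwrite("pics/t8.png",b)
```

```text
t 42.475 p [0.5171 0.226  0.155 ] R [[-0.993, 0.118, 0.002], [0.118, 0.993, 0.001], [-0.002, 0.001, -1.0]] F [-0.5  0.5 -0.6] w 0.44554131973772293 g 0.0 q [ 0.37  0.12  1.93  0.    1.1  -1.08]
0 1 1 0 [389.2 897.2]
0 1 -1 13 [-7.9 -2.5]
0 -1 1 28 [0.8 2.2]
0 -1 -1 22 [0.4 2.5]
1 1 1 0 [-1.6 -7.5]
1 1 -1 3 [-8.4 -1.6]
1 -1 1 40 [-1.2  0.2]
1 -1 -1 26 [-0.8  2.1]
2 1 1 0 [259.2 897.2]
2 1 -1 10 [-8.1  0.9]
2 -1 1 38 [-0.3  0.2]
2 -1 -1 29 [-1.1  2.3]
```

View pics/t8.png

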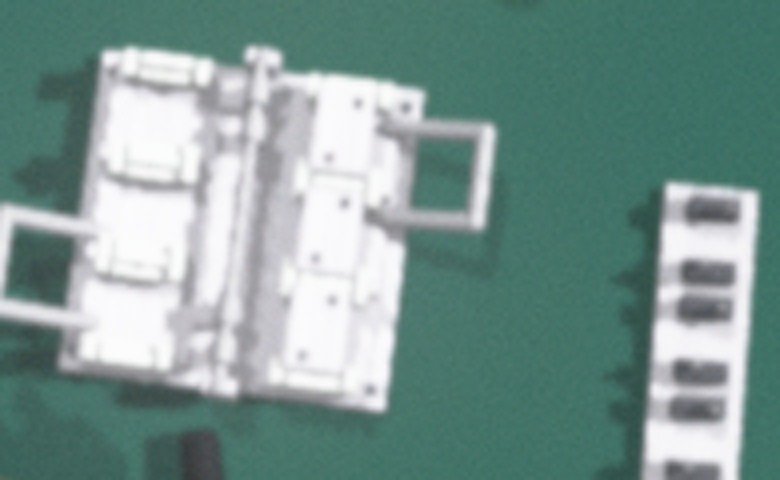

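The top view shows all three plates turned, boss down, in the taking nests, with holes at crop (358,103)/(328,157), (345,203)/(315,257) and (333,300)/(302,355). Both leaves are flat. Next I'll refine the rail pose.

```bash
cat > rail.py <<'E'
from fit import *
def railfit(c):
    x0=[.4655,-.2915,-.089,.014,.007]; roi=roi_of(c,x0,.12); g=c["image"][roi[1]:roi[3],roi[0]:roi[2],0].astype(float).ravel()
    def cost(v):
        hy,hx=v[3],v[4]
        bl=[box(s*.066+k*.021-hx,s*.066+k*.021+hx,-hy,hy,.01,.028) for s in(-1,0,1) for k in(-1,1)]
        A=[render(c,[rz(P,*v[:3]) for P in bl],roi).ravel(),render(c,[rz(P,*v[:3]) for P in RAIL[:1]],roi).ravel(),np.ones(g.size)]
        A[1]=np.clip(A[1]-A[0],0,1)
        A=np.array(A).T; k=np.linalg.lstsq(A,g,rcond=None)[0]; return np.mean((A@k-g)**2)/np.var(g)
    sim=np.vstack([x0]+[np.array(x0)+np.eye(5)[i]*[.004,.004,.03,.004,.003][i] for i in range(5)])
    o=minimize(cost,x0,method="Nelder-Mead",options=dict(initial_simplex=sim,xatol=1e-4,fatol=1e-6,maxiter=400)); return o.x,o.fun
E
python3 - <<'E'
from rail import *
for n in("top","scene"):
    for k in range(2):
        v,f=railfit(viewer.read_camera(n)); print(n,np.round(v,4),round(f,3))
E
```

```text
top [ 0.4646 -0.2909 -0.0893  0.0164  0.0071] 0.039
top [ 0.4646 -0.291  -0.0891  0.0164  0.0071] 0.039
scene [ 0.4648 -0.2951 -0.086   0.016   0.0056] 0.084
scene [ 0.4648 -0.295  -0.0868  0.0163  0.0056] 0.084
```

```bash
cat > pp.py <<'E'
from plan import *
from nests import nest,X,Y
RC=np.array([.4647,-.2911]);RY=-.089;RX=np.array([np.cos(RY),np.sin(RY)])
def pick(i,dx,dy=.0005):
    n=nest(i,-1)+dx*X+dy*Y
    plan([(*n,.11,3.0213),(None,None,.041,None),(None,None,.11,None)])
def place(i):
    s=RC+(i-1)*.066*RX; n=load(); 
    plan([((s[0]+n[0])/2,(s[1]+n[1])/2,.11,3.037),(*s,.11,np.pi+RY),(None,None,.048,None),(None,None,.031,None)])
E
python3 - <<'E'
from pp import *
json.dump([.5167,.224,.1535,3.0209],open("cmd.json","w"))
plan([(.54,.08,.13,3.0213)]); pick(2,-.0007); place(2)
E
```

```text
shift [-0.0405, -0.14, 0.0235, -0.0] rows>= 4
cmd [0.54   0.0801 0.13   3.0209]
shift [-0.0705, -0.1285, 0.02, -0.0] rows>= 4
shift [0.0, 0.0, 0.069, -0.0] rows>= 3
shift [0.0, 0.0, -0.069, -0.0] rows>= 3
cmd [ 0.5946 -0.0559  0.11    3.0209]
shift [0.0175, -0.1235, -0.0, -0.016] rows>= 4
shift [0.019, -0.123, -0.0, -0.016] rows>= 4
shift [0.0, 0.0, 0.062, -0.0] rows>= 3
shift [0.0, 0.0, 0.017, -0.0] rows>= 2
cmd [ 0.5306 -0.2967  0.031   3.0529]
```

Emit:
step_arm:
  series: [-0.0405, -0.14, 0.0235, 0, -0.0405, -0.14, 0.0235, 0, -0.0405, -0.14, 0.0235, 0, -0.0405, -0.14, 0.0235, 0, -0.0405, -0.14, 0.0235, 0]
  gripper: 0.55

```text
time: 43.4
tool_pos: [0.5399, 0.0808, 0.1303]
tcp_rot: [-0.191, -3.136, -0.001]
wrist_force: [0.8, -0.4, -0.9]
width: 0.551
grip_force: 0.0
```

Emit:
step_arm:
  series: [-0.0705, -0.1285, 0.02, 0, -0.0705, -0.1285, 0.02, 0, -0.0705, -0.1285, 0.02, 0, -0.0705, -0.1285, 0.02, 0, -0.0705, -0.1285, 0.02, 0, -0.0705, -0.1285, 0.02, 0]

```text
time: 44.15
tool_pos: [0.5942, -0.0538, 0.1105]
tcp_rot: [-0.187, -3.136, -0.001]
wrist_force: [-0.7, 1.2, 1.4]
width: 0.55
grip_force: 0.0
```

Emit:
step_arm:
  series: [0, 0, 0.03, 0, 0, 0, 0.055, 0, 0, 0, 0.069, 0, 0, 0, 0.069, 0, 0, 0, 0.069, 0]

```text
time: 44.78
tool_pos: [0.5954, -0.0552, 0.0423]
tcp_rot: [0.189, 3.134, -0.0]
wrist_force: [0.2, -0.6, 0.3]
width: 0.551
grip_force: 0.0
```

Emit:
step_arm:
  series: [0, 0, 0, 0, 0, 0, 0, 0, 0, 0, 0, 0, 0, 0, 0, 0, 0, 0, 0, 0, 0, 0, 0, 0]
  gripper: 0.2
  newtons: 60

```text
time: 45.52
tool_pos: [0.5958, -0.0555, 0.043]
tcp_rot: [0.19, 3.133, 0.0]
wrist_force: [-1.2, 1.1, 5.6]
width: 0.392
grip_force: 60.0
```

Emit:
step_arm:
  series: [0, 0, -0.02, 0, 0, 0, -0.045, 0, 0, 0, -0.069, 0, 0, 0, -0.069, 0, 0, 0, -0.069, 0]

```text
time: 46.15
tool_pos: [0.5941, -0.0554, 0.11]
tcp_rot: [-0.19, -3.135, 0.0]
wrist_force: [0.4, 0.7, -1.6]
width: 0.392
grip_force: 60.2
```

Emit:
step_arm:
  series: [0.0175, -0.1235, 0, -0.016, 0.0175, -0.1235, 0, -0.016, 0.0175, -0.1235, 0, -0.016, 0.0175, -0.1235, 0, -0.016, 0.0175, -0.1235, 0, -0.016]

```text
time: 46.78
tool_pos: [0.5621, -0.1746, 0.1096]
tcp_rot: [-0.163, -3.136, -0.001]
wrist_force: [-0.1, 0.8, -0.9]
width: 0.395
grip_force: 60.3
```

Emit:
step_arm:
  series: [0.019, -0.123, 0, -0.016, 0.019, -0.123, 0, -0.016, 0.019, -0.123, 0, -0.016, 0.019, -0.123, 0, -0.016, 0.019, -0.123, 0, -0.016, 0.019, -0.123, 0, -0.016]

```text
time: 47.52
tool_pos: [0.531, -0.2947, 0.1102]
tcp_rot: [-0.136, -3.138, -0.0]
wrist_force: [0.8, -0.1, -0.5]
width: 0.393
grip_force: 60.4
```

Emit:
step_arm:
  series: [0, 0, 0.03, 0, 0, 0, 0.055, 0, 0, 0, 0.062, 0, 0, 0, 0.062, 0, 0, 0, 0.062, 0]

```text
time: 48.15
tool_pos: [0.5316, -0.2966, 0.0496]
tcp_rot: [0.139, 3.137, -0.002]
wrist_force: [-0.1, -0.3, -1.2]
width: 0.397
grip_force: 60.4
```

```bash
python3 -c "
from held import *
held('both',-1)
s=st()"
```

```text
held-tcp world [ 0.0056 -0.0045] tool [-0.0059 -0.004 ] dpsi -0.029 f 0.697
held-tcp world [-0.0418 -0.0303] tool [ 0.039  -0.0339] dpsi 0.628 f 0.661
t 48.25 p [ 0.5315 -0.2967  0.0497] R [[-0.996, 0.089, 0.002], [0.089, 0.996, -0.001], [-0.002, -0.001, -1.0]] F [-0.1 -0.2 -0.8] w 0.39549693514720213 g 60.35774230957031 q [-0.55  0.31  1.91  0.    0.92 -2.03]
```

Emit:
step_arm:
  series: [0, 0, 0.002, 0, 0, 0, 0.004, 0, 0, 0, 0.006, 0, 0, 0, 0.007, 0, 0, 0, 0.007, 0]

```text
time: 48.88
tool_pos: [0.5304, -0.2961, 0.041]
tcp_rot: [-0.139, -3.138, -0.0]
wrist_force: [0.2, -0.8, -1.0]
width: 0.394
grip_force: 60.4
```

Emit:
step_arm:
  series: [0, 0, 0.002, 0, 0, 0, 0.004, 0, 0, 0, 0.005, 0, 0, 0, 0.006, 0, 0, 0, 0.006, 0]

```text
time: 49.5
tool_pos: [0.5304, -0.2962, 0.0352]
tcp_rot: [-0.139, -3.138, -0.0]
wrist_force: [0.2, 0.9, -0.8]
width: 0.395
grip_force: 60.4
```

Emit:
step_arm:
  series: [0, 0, 0.002, 0, 0, 0, 0.003, 0, 0, 0, 0.004, 0, 0, 0, 0.0045, 0, 0, 0, 0.0045, 0]

```text
time: 50.12
tool_pos: [0.5305, -0.2962, 0.0321]
tcp_rot: [-0.139, -3.138, -0.0]
wrist_force: [-3.9, 1.9, 8.1]
width: 0.395
grip_force: 61.4
```

Emit:
step_arm:
  series: [0, 0, 0, 0, 0, 0, 0, 0, 0, 0, 0, 0]
  gripper: 0.55

```text
time: 50.5
tool_pos: [0.5304, -0.2962, 0.0305]
tcp_rot: [-0.139, -3.138, -0.0]
wrist_force: [0.3, 0.7, 0.2]
width: 0.552
grip_force: 0.0
```

Emit:
step_arm:
  series: [0, 0, -0.03, 0, 0, 0, -0.0795, 0, 0, 0, -0.0795, 0, 0, 0, -0.0795, 0]

```text
time: 51.0
tool_pos: [0.5304, -0.2961, 0.1102]
tcp_rot: [0.139, 3.138, -0.0]
wrist_force: [0.9, -1.0, 0.1]
width: 0.551
grip_force: 0.0
```

Run:
```python
from pp import *
c=load(); json.dump([c[0],c[1],.11,c[3]],open("cmd.json","w"))
n=load(); plan([((n[0]+.5308)/2,(n[1]-.0487)/2,.11,3.037)]); pick(1,-.001); place(1)
```

```text
shift [0.011, 0.1235, -0.0, 0.016] rows>= 4
cmd [ 0.5306 -0.1728  0.11    3.0369]
shift [0.0135, 0.124, -0.0, 0.016] rows>= 4
shift [0.0, 0.0, 0.069, -0.0] rows>= 3
shift [0.0, 0.0, -0.069, -0.0] rows>= 3
cmd [ 0.5301 -0.048   0.11    3.0209]
shift [0.018, -0.1245, -0.0, -0.016] rows>= 4
shift [0.0195, -0.1245, -0.0, -0.016] rows>= 4
shift [0.0, 0.0, 0.062, -0.0] rows>= 3
shift [0.0, 0.0, 0.017, -0.0] rows>= 2
cmd [ 0.4648 -0.2912  0.031   3.0529]
```

The seat was contacted right at home height. Next is plate 1.

Emit:
step_arm:
  series: [0.011, 0.1235, 0, 0.016, 0.011, 0.1235, 0, 0.016, 0.011, 0.1235, 0, 0.016, 0.011, 0.1235, 0, 0.016, 0.011, 0.1235, 0, 0.016]

```text
time: 51.62
tool_pos: [0.5303, -0.1733, 0.1097]
tcp_rot: [-0.166, -3.136, 0.0]
wrist_force: [-0.0, -0.9, 0.6]
width: 0.547
grip_force: 0.0
```

Run:
```python
from nests import *
q=viewer.read_camera("top")
for i in(0,1):
    for s in(1,-1):
        P=np.r_[nest(i,-1)+s*(.019*X-.007*Y),.049]; u,v,k=dark(q,P,3); w=at(q,[v],.049)[0]-P
        print(i,s,round(k),np.round([w[:2]@X*1e3,w[:2]@Y*1e3],1))
```

```text
0 1 21 [1.  2.4]
0 -1 19 [0.8 2.5]
1 1 36 [-1.3  0.2]
1 -1 13 [-0.4  1.7]
```

Emit:
step_arm:
  series: [0.0135, 0.124, 0, 0.016, 0.0135, 0.124, 0, 0.016, 0.0135, 0.124, 0, 0.016, 0.0135, 0.124, 0, 0.016, 0.0135, 0.124, 0, 0.016]

```text
time: 52.3
tool_pos: [0.5303, -0.0491, 0.1103]
tcp_rot: [0.193, 3.136, -0.001]
wrist_force: [-0.1, 0.7, -0.6]
width: 0.55
grip_force: 0.0
```

Emit:
step_arm:
  series: [0, 0, 0.03, 0, 0, 0, 0.055, 0, 0, 0, 0.069, 0, 0, 0, 0.069, 0, 0, 0, 0.069, 0]

```text
time: 52.92
tool_pos: [0.5309, -0.048, 0.0421]
tcp_rot: [0.191, 3.134, -0.0]
wrist_force: [-0.7, -0.5, 0.6]
width: 0.545
grip_force: 0.0
```

Emit:
step_arm:
  series: [0, 0, 0, 0, 0, 0, 0, 0, 0, 0, 0, 0, 0, 0, 0, 0, 0, 0, 0, 0, 0, 0, 0, 0]
  gripper: 0.2

```text
time: 53.68
tool_pos: [0.5313, -0.0478, 0.0429]
tcp_rot: [0.189, 3.133, -0.001]
wrist_force: [-1.6, -0.7, 6.0]
width: 0.394
grip_force: 60.0
```

Emit:
step_arm:
  series: [0, 0, -0.02, 0, 0, 0, -0.045, 0, 0, 0, -0.069, 0, 0, 0, -0.069, 0, 0, 0, -0.069, 0]

```text
time: 54.3
tool_pos: [0.5295, -0.0473, 0.1095]
tcp_rot: [-0.189, -3.135, -0.0]
wrist_force: [-0.3, 0.1, -0.8]
width: 0.395
grip_force: 60.7
```

Emit:
step_arm:
  series: [0.018, -0.1245, 0, -0.016, 0.018, -0.1245, 0, -0.016, 0.018, -0.1245, 0, -0.016, 0.018, -0.1245, 0, -0.016, 0.018, -0.1245, 0, -0.016]

```text
time: 54.92
tool_pos: [0.497, -0.1676, 0.1095]
tcp_rot: [-0.162, -3.136, -0.001]
wrist_force: [-0.5, -0.1, -0.4]
width: 0.394
grip_force: 60.7
```

Emit:
step_arm:
  series: [0.0195, -0.1245, 0, -0.016, 0.0195, -0.1245, 0, -0.016, 0.0195, -0.1245, 0, -0.016, 0.0195, -0.1245, 0, -0.016, 0.0195, -0.1245, 0, -0.016, 0.0195, -0.1245, 0, -0.016]

```text
time: 55.68
tool_pos: [0.4652, -0.2893, 0.1102]
tcp_rot: [-0.136, -3.138, -0.0]
wrist_force: [0.9, 0.5, -1.5]
width: 0.395
grip_force: 60.8
```

Emit:
step_arm:
  series: [0, 0, 0.03, 0, 0, 0, 0.055, 0, 0, 0, 0.062, 0, 0, 0, 0.062, 0, 0, 0, 0.062, 0]

```text
time: 56.3
tool_pos: [0.4657, -0.2912, 0.0495]
tcp_rot: [0.139, 3.137, -0.002]
wrist_force: [0.8, -0.2, 0.1]
width: 0.393
grip_force: 60.7
```

Emit:
step_arm:
  series: [0, 0, 0.002, 0, 0, 0, 0.004, 0, 0, 0, 0.006, 0, 0, 0, 0.007, 0, 0, 0, 0.007, 0]

```text
time: 56.92
tool_pos: [0.4649, -0.2908, 0.0412]
tcp_rot: [0.14, 3.138, -0.0]
wrist_force: [0.7, -0.7, -0.8]
width: 0.395
grip_force: 60.7
```

Emit:
step_arm:
  series: [0, 0, 0.002, 0, 0, 0, 0.004, 0, 0, 0, 0.005, 0, 0, 0, 0.006, 0, 0, 0, 0.006, 0]

```text
time: 57.55
tool_pos: [0.4649, -0.2908, 0.0353]
tcp_rot: [0.139, 3.138, -0.0]
wrist_force: [1.3, -0.3, -1.6]
width: 0.395
grip_force: 60.7
```

Emit:
step_arm:
  series: [0, 0, 0.002, 0, 0, 0, 0.003, 0, 0, 0, 0.004, 0, 0, 0, 0.0045, 0, 0, 0, 0.0045, 0]

```text
time: 58.18
tool_pos: [0.465, -0.2908, 0.0319]
tcp_rot: [0.139, 3.138, -0.0]
wrist_force: [-0.1, 1.2, 8.4]
width: 0.394
grip_force: 61.7
```

Run:
```python
from pp import *
c=load(); json.dump([c[0],c[1],.11,c[3]],open("cmd.json","w"))
n=load(); plan([((n[0]+.4663)/2,(n[1]-.0409)/2,.11,3.037)]); pick(0,.0008,.001); place(0)
```

```text
shift [0.0105, 0.1245, -0.0, 0.016] rows>= 4
cmd [ 0.4654 -0.1663  0.11    3.0369]
shift [0.0115, 0.126, -0.0, 0.016] rows>= 4
shift [0.0, 0.0, 0.069, -0.0] rows>= 3
shift [0.0, 0.0, -0.069, -0.0] rows>= 3
cmd [ 0.4671 -0.0398  0.11    3.0209]
shift [0.019, -0.126, -0.0, -0.016] rows>= 4
shift [0.021, -0.1255, -0.0, -0.016] rows>= 4
shift [0.0, 0.0, 0.062, -0.0] rows>= 3
shift [0.0, 0.0, 0.017, -0.0] rows>= 2
cmd [ 0.3991 -0.2852  0.031   3.0529]
```

Emit:
step_arm:
  series: [0, 0, 0, 0, 0, 0, 0, 0, 0, 0, 0, 0]
  gripper: 0.55

```text
time: 58.55
tool_pos: [0.4642, -0.2905, 0.0303]
tcp_rot: [-0.139, -3.137, -0.001]
wrist_force: [-0.3, 0.2, -1.2]
width: 0.551
grip_force: 0.0
```

Emit:
step_arm:
  series: [0, 0, -0.03, 0, 0, 0, -0.0795, 0, 0, 0, -0.0795, 0, 0, 0, -0.0795, 0]

```text
time: 59.05
tool_pos: [0.4645, -0.2906, 0.1101]
tcp_rot: [-0.139, -3.138, -0.0]
wrist_force: [-0.2, -0.4, -0.1]
width: 0.552
grip_force: 0.0
```

Emit:
step_arm:
  series: [0.0105, 0.1245, 0, 0.016, 0.0105, 0.1245, 0, 0.016, 0.0105, 0.1245, 0, 0.016, 0.0105, 0.1245, 0, 0.016, 0.0105, 0.1245, 0, 0.016]

```text
time: 59.68
tool_pos: [0.4652, -0.1668, 0.1098]
tcp_rot: [-0.166, -3.136, 0.0]
wrist_force: [0.2, -0.7, 0.3]
width: 0.55
grip_force: 0.0
```

Emit:
step_arm:
  series: [0.0115, 0.126, 0, 0.016, 0.0115, 0.126, 0, 0.016, 0.0115, 0.126, 0, 0.016, 0.0115, 0.126, 0, 0.016, 0.0115, 0.126, 0, 0.016]

```text
time: 60.3
tool_pos: [0.4673, -0.0409, 0.1103]
tcp_rot: [0.193, 3.136, -0.001]
wrist_force: [-0.7, 0.1, -0.4]
width: 0.548
grip_force: 0.0
```

Emit:
step_arm:
  series: [0, 0, 0.03, 0, 0, 0, 0.055, 0, 0, 0, 0.069, 0, 0, 0, 0.069, 0, 0, 0, 0.069, 0]

```text
time: 60.92
tool_pos: [0.4679, -0.0398, 0.0421]
tcp_rot: [0.191, 3.134, -0.0]
wrist_force: [0.5, -0.4, 0.6]
width: 0.553
grip_force: 0.0
```

Emit:
step_arm:
  series: [0, 0, 0, 0, 0, 0, 0, 0, 0, 0, 0, 0, 0, 0, 0, 0, 0, 0, 0, 0, 0, 0, 0, 0]
  gripper: 0.2

```text
time: 61.68
tool_pos: [0.4682, -0.0395, 0.0427]
tcp_rot: [0.189, 3.134, -0.001]
wrist_force: [-2.5, -1.5, 5.7]
width: 0.397
grip_force: 59.7
```

Emit:
step_arm:
  series: [0, 0, -0.02, 0, 0, 0, -0.045, 0, 0, 0, -0.069, 0, 0, 0, -0.069, 0, 0, 0, -0.069, 0]

```text
time: 62.3
tool_pos: [0.4666, -0.0391, 0.1096]
tcp_rot: [-0.189, -3.135, -0.0]
wrist_force: [-0.2, 0.3, -0.7]
width: 0.393
grip_force: 59.9
```

Emit:
step_arm:
  series: [0.019, -0.126, 0, -0.016, 0.019, -0.126, 0, -0.016, 0.019, -0.126, 0, -0.016, 0.019, -0.126, 0, -0.016, 0.019, -0.126, 0, -0.016]

```text
time: 62.92
tool_pos: [0.4329, -0.1608, 0.1096]
tcp_rot: [-0.162, -3.136, -0.001]
wrist_force: [0.7, 0.4, -0.7]
width: 0.397
grip_force: 60.0
```

Emit:
step_arm:
  series: [0.021, -0.1255, 0, -0.016, 0.021, -0.1255, 0, -0.016, 0.021, -0.1255, 0, -0.016, 0.021, -0.1255, 0, -0.016, 0.021, -0.1255, 0, -0.016, 0.021, -0.1255, 0, -0.016]

```text
time: 63.68
tool_pos: [0.3995, -0.2832, 0.1101]
tcp_rot: [-0.136, -3.138, -0.001]
wrist_force: [-0.1, -0.0, -0.4]
width: 0.396
grip_force: 60.2
```

Emit:
step_arm:
  series: [0, 0, 0.03, 0, 0, 0, 0.055, 0, 0, 0, 0.062, 0, 0, 0, 0.062, 0, 0, 0, 0.062, 0]

```text
time: 64.3
tool_pos: [0.4, -0.2852, 0.0494]
tcp_rot: [0.139, 3.137, -0.002]
wrist_force: [-0.0, 0.4, -1.1]
width: 0.398
grip_force: 60.2
```

Emit:
step_arm:
  series: [0, 0, 0.002, 0, 0, 0, 0.004, 0, 0, 0, 0.006, 0, 0, 0, 0.007, 0, 0, 0, 0.007, 0]

```text
time: 64.92
tool_pos: [0.3992, -0.2848, 0.0413]
tcp_rot: [0.14, 3.138, -0.0]
wrist_force: [1.2, -0.6, -0.6]
width: 0.392
grip_force: 60.1
```

Emit:
step_arm:
  series: [0, 0, 0.002, 0, 0, 0, 0.004, 0, 0, 0, 0.005, 0, 0, 0, 0.006, 0, 0, 0, 0.006, 0]

```text
time: 65.55
tool_pos: [0.3992, -0.2848, 0.0353]
tcp_rot: [0.139, 3.138, -0.0]
wrist_force: [1.3, -0.5, -0.6]
width: 0.4
grip_force: 60.2
```

Emit:
step_arm:
  series: [0, 0, 0.002, 0, 0, 0, 0.003, 0, 0, 0, 0.004, 0, 0, 0, 0.0045, 0, 0, 0, 0.0045, 0]

```text
time: 66.18
tool_pos: [0.3992, -0.2848, 0.0318]
tcp_rot: [0.14, 3.138, -0.0]
wrist_force: [-0.9, 1.6, 8.6]
width: 0.397
grip_force: 61.2
```

Emit:
step_arm:
  series: [0, 0, 0, 0, 0, 0, 0, 0, 0, 0, 0, 0]
  gripper: 0.55

```text
time: 66.55
tool_pos: [0.3985, -0.2844, 0.0304]
tcp_rot: [-0.139, -3.138, -0.001]
wrist_force: [-0.3, -0.6, 1.0]
width: 0.548
grip_force: 0.0
```

Emit:
step_arm:
  series: [0, 0, -0.03, 0, 0, 0, -0.08, 0, 0, 0, -0.13, 0, -0.05, 0.05, -0.17, 0, -0.1, 0.1, -0.17, 0, -0.15, 0.15, -0.17, 0, -0.16, 0.18, -0.17, 0, -0.16, 0.18, -0.17, 0]

```text
time: 67.55
tool_pos: [0.5764, -0.1161, 0.2004]
tcp_rot: [0.131, 3.139, 0.002]
wrist_force: [-0.7, -0.2, -0.3]
width: 0.547
grip_force: 0.0
```

Run:
```python
from fit import *
from pp import RC,RX,RY
st()
p=viewer.read_camera("scene"); q=viewer.read_camera("top")
for i in range(3):
    c=RC+(i-1)*.066*RX
    for z in(.028,):
        M=lambda v:[rz(box(-.027,.027,-.018,.018,.028,.038),*v[:3])]
    print(i,np.round(proj(q,[[*c,.038]])[0],1))
a=cv2.resize(p["image"][190:260,205:265,::-1],(480,560),interpolation=cv2.INTER_CUBIC)[:, :300+180]
b=cv2.resize(q["image"][150:240,390:435,::-1],(280,560),interpolation=cv2.INTER_CUBIC)
cv2.imwrite("pics/f9.png",np.hstack([a,b]))
```

```text
t 67.55 p [ 0.5764 -0.1161  0.2004] R [[-0.997, 0.083, 0.0], [0.083, 0.997, 0.001], [-0.0, 0.001, -1.0]] F [-0.7 -0.2 -0.3] w 0.5471326457295245 g 0.0 q [-0.24  0.12  1.83  0.    1.19 -1.73]
0 [410.  219.4]
1 [411.9 193.9]
2 [413.8 168.7]
```

View pics/f9.png

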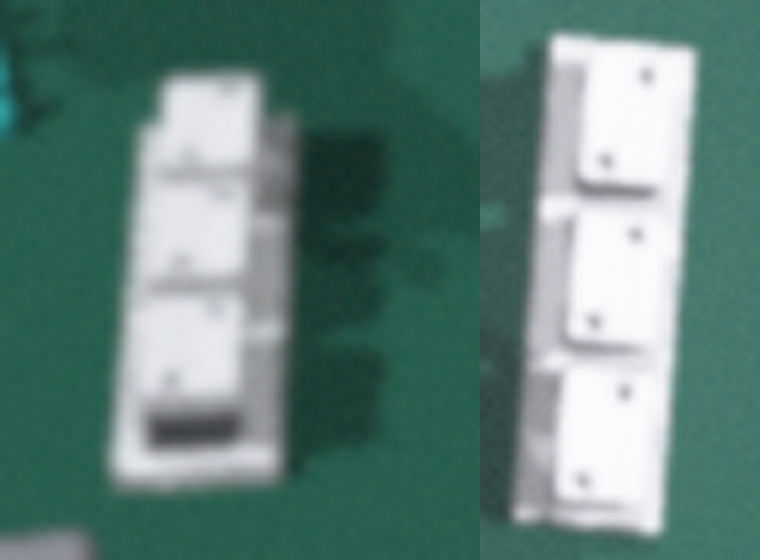

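All three plates lie level, one on each stud pair, with their rows at crop (620,118), (615,278) and (603,437). They all made contact at the same height, and the arm is clear. I'll hand in.

```bash
python3 -c "
from workcell import job
print(job.finish_job())"
```

```text
the job is handed in; nothing more can be done
None
```

The job is handed in at about 68 s of the 210 s: all three plates were turned together and lowered boss down, level in the last pictures, one per stud pair, with the loading leaf open flat; no verdict came back.

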